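# Push the spindles out of the ejector block and lay them in the saddle rack

### The job

First take the blue screwdriver off the apron of the ejector block and lay it flat in the blue tool tray. Then push out every brass spindle that is in the block by pressing its red ejector tab fully forward along the lane, let the tab spring back, and lay each spindle level in a saddle of its own on the rack, resting in both rails and about centred between them. Leave the standing capacitor and the relay where they are.

Things in the scene. Friction and masses are not known exactly. Their poses are not given: they have to be found in the camera images.
- ejector_block: Fixed metal block 213 x 190 mm. Origin on the bench below the row of lane mouths; +x out of the mouths, z up. 4 covered lanes along x at y = +66, +22, -22, -66 mm (1 to 4), 22 mm wide and high inside; cover x -106 to 0, top 37 mm high, with an 8 mm slot over each lane. Open flat apron x 0 to 107, 12 mm above the bench (as the lane floors), 5 mm lip at its end (inner face x = 103).
- saddle_rack: Fixed rack: wooden base 180 x 70 x 8 mm, two black rails at y = +25 and -25 mm, each 8 mm thick (42 mm gap between), with V saddles (90 deg) at x = -66, -22, 22, 66. V bottoms 37 mm, upper edges 49 mm above the bench, 24 mm apart. A spindle's shaft lies along y in both Vs of a place, square ends outside the rails, axis 45.5 mm high. Origin under its centre on the bench, z up.
- tool_tray: Fixed blue open tray, outside 110 (x) x 190 (y) x 18 mm, walls 4 mm, floor 4 mm. Origin under its centre.
- driver: Blue-handled screwdriver, 147 mm long, at first across the block's apron, in the spindles' way. Origin at mid length on its underside as first laid (it may roll); y along it to the handle end, axis at z = +9 mm. Handle 18 mm thick from y = -13 to +72 mm, blade 3.6 mm thick to -71.
- spindle_1: Brass spindle, 90 mm long: round shaft 12 mm thick, 18 x 18 x 9 mm square block at each end (72 mm bare shaft between), 60 g. Origin at its centre, x along it. At first in one of the block's lanes (any; some are empty) under the cover, front end 3 mm inside the mouth. None if absent.
- spindle_2: Brass spindle, 90 mm long: round shaft 12 mm thick, 18 x 18 x 9 mm square block at each end (72 mm bare shaft between), 60 g. Origin at its centre, x along it. At first in one of the block's lanes (any; some are empty) under the cover, front end 3 mm inside the mouth. None if absent.
- spindle_3: Brass spindle, 90 mm long: round shaft 12 mm thick, 18 x 18 x 9 mm square block at each end (72 mm bare shaft between), 60 g. Origin at its centre, x along it. At first in one of the block's lanes (any; some are empty) under the cover, front end 3 mm inside the mouth. None if absent.
- spindle_4: Brass spindle, 90 mm long: round shaft 12 mm thick, 18 x 18 x 9 mm square block at each end (72 mm bare shaft between), 60 g. Origin at its centre, x along it. At first in one of the block's lanes (any; some are empty) under the cover, front end 3 mm inside the mouth. None if absent.
- ejector_1 (a joint): Spring slide of lane 1: 0 = home, grows in m as pushed along the block's +x, stop at 0.099. At the stop the spindle is fully out on the apron; a part push leaves its tail under the cover, where it cannot be lifted. Spring 2.5 N at home, 7.5 N at the stop; it returns the slide when let go, the spindle stays out.
- tab_1 (a point): Centre of the red push tab of ejector 1: upright plate over the cover, 7 mm thick along the lane, 22 mm wide, from 39 to 59 mm above the bench; push its back (-x) face. At home 97 mm behind the mouth; moves with the slide. Axes as the block's.
- ejector_2 (a joint): Spring slide of lane 2: 0 = home, grows in m as pushed along the block's +x, stop at 0.099. At the stop the spindle is fully out on the apron; a part push leaves its tail under the cover, where it cannot be lifted. Spring 2.5 N at home, 7.5 N at the stop; it returns the slide when let go, the spindle stays out.
- tab_2 (a point): Centre of the red push tab of ejector 2: upright plate over the cover, 7 mm thick along the lane, 22 mm wide, from 39 to 59 mm above the bench; push its back (-x) face. At home 97 mm behind the mouth; moves with the slide. Axes as the block's.
- ejector_3 (a joint): Spring slide of lane 3: 0 = home, grows in m as pushed along the block's +x, stop at 0.099. At the stop the spindle is fully out on the apron; a part push leaves its tail under the cover, where it cannot be lifted. Spring 2.5 N at home, 7.5 N at the stop; it returns the slide when let go, the spindle stays out.
- tab_3 (a point): Centre of the red push tab of ejector 3: upright plate over the cover, 7 mm thick along the lane, 22 mm wide, from 39 to 59 mm above the bench; push its back (-x) face. At home 97 mm behind the mouth; moves with the slide. Axes as the block's.
- ejector_4 (a joint): Spring slide of lane 4: 0 = home, grows in m as pushed along the block's +x, stop at 0.099. At the stop the spindle is fully out on the apron; a part push leaves its tail under the cover, where it cannot be lifted. Spring 2.5 N at home, 7.5 N at the stop; it returns the slide when let go, the spindle stays out.
- tab_4 (a point): Centre of the red push tab of ejector 4: upright plate over the cover, 7 mm thick along the lane, 22 mm wide, from 39 to 59 mm above the bench; push its back (-x) face. At home 97 mm behind the mouth; moves with the slide. Axes as the block's.
- saddle_1 (a point): Centre of a spindle resting in this saddle (45.5 mm above the bench), its length along this y. Axes as the rack's.
- saddle_2 (a point): Centre of a spindle resting in this saddle (45.5 mm above the bench), its length along this y. Axes as the rack's.
- saddle_3 (a point): Centre of a spindle resting in this saddle (45.5 mm above the bench), its length along this y. Axes as the rack's.
- saddle_4 (a point): Centre of a spindle resting in this saddle (45.5 mm above the bench), its length along this y. Axes as the rack's.
- capacitor: Blue capacitor standing upright on the bench, 22 mm thick, 44 mm high, bystander. Origin under its centre.
- relay: Clear-cased relay, 22 x 28 x 30 mm, standing on the bench, bystander. Origin under its centre.
- amp_on_side: Large black amplifier standing fixed on its side, about 290 mm high, behind the tray and left of the rack: it fills about x 0.50 to 0.70 m, y 0.12 to 0.53 m. Hand and arm must go round its near side or over it.
- bench_vice: Blue bench vice, fixed, about 90 mm high; origin under it. Its cross handle sticks out 75 mm towards the robot from the origin, 40 to 80 mm above the bench, and reaches 50 mm to either side: keep the fingers clear of it beside lane 1.

How it is judged:
By the outcome, as a careful person would: the job done as asked, in the order asked, and still so for the second after the job is handed in, with the robot touching nothing.
Of spindle_1, spindle_2, spindle_3, spindle_4 only 3 to 4 are there at a start; the rules pass over those that are not, and their reading is None.
At some moment in a run one of driver, spindle_1, spindle_2, spindle_3, spindle_4 may be knocked a few centimetres aside while the robot is not near it.
Once in a run the grip may slacken for a moment while it holds something.
It also fails if it takes over 210 s, if anything falls off the work surface, if the arm or the gripper's body presses on something with over 40 N, if the wrist force passes 120 N, or if a joint passes its speed limit or range.

### The arm

A 6-joint arm with a two-finger parallel gripper is mounted at the origin on a cart in front of the work surface, level with it; the furniture and walls round the work are solid. World frame = base frame: x ahead of the robot, y to its left, z up, the work surface at z = 0. Lengths are in m, angles in rad, forces in N, time in s.
With the tool pointing down it reaches from about 0.35 to 0.975 m from the base axis. Payload 4.9 kg.
Tool frame: the origin (TCP) lies midway between the tips of the shut fingers; the grasp point (between the pads) lies 19 mm behind it; z points along the fingers, y is the line along which they close (so a half turn about z gives the same grasp; the last joint's range is limited). The gripper opens to 85 mm and grips with 20 to 120 N. Pads are 22 mm wide; open, the fingers measure 114 mm over their backs; the gripper's body (76 mm by 85 mm) begins 54 mm behind the grasp point. The pads swing forward as they close: fully open they stand 13 mm farther back than shut.
Start: joints at [1.194, 0.053, 1.613, -0, 1.476, -0.119], TCP at [0.159, 0.604, 0.231] pointing down, gripper open.
Joint ranges: [-3.01, 3.01], [-1.01, 2.22], [0.06, 2.58], [-1.02, 4.17], [0.09, 2.62], [-3.14, 3.14]. Speed limits (rad/s): [2.57, 2.57, 3.14, 3.14, 3.14, 3.14].

### API

Orientations are given as a rotation vector (axis times angle).
In Python, from station import ctrl, optics, job gives the robot as it stands.
- The arm moves only by the shell command python3 -m jog 'ROWS' [OPENING] [FORCE]. ROWS is JSON, a list of rows, each a list of 2 entries, a list of its own where there are three numbers: the shift along the tool's x, y, z in m, then the turn, a rotation vector about the tool's x, y, z in rad. A call has 1 to 5 rows; each row is the pose to reach, as a shift and turn from the pose commanded when the call began, along the tool's axes at that moment; what a row does not reach only later rows make up. A row lasts 1/10 s, in which the tool goes at most 50 mm and 8.59 degrees, less where a joint would pass 70% of its speed; a pose out of reach is approached as far as the arm can. A call with a gripper value outside its range is refused whole. OPENING is the opening, from 0 (shut) to 1 (fully open), set as the call begins (- or left out, the last holds). The fingers move at their own pace and stop on an object; FORCE is the grip in N (left out, the last holds). Time passes only in rows, so rows that repeat a pose let the fingers close. It gives the time, the measured TCP pose, the force, the opening and the grip force at its end, in the units of the state.
- ctrl.get_obs(): the state, without advancing time (a new reading comes with each control period).
- optics.get_image(name): name is "scene" or "top" or "wrist"; returns a dict with "image" (420x560x3 uint8, blue, green, red), "fx", "fy", "cx", "cy" (pixels), "rvec" (rotation vector, rad) and "tvec" (3), from world to camera coordinates, as OpenCV has them; the wrist camera has in their place "mount" (4x4, takes a point from camera to tool coordinates, whose origin is the TCP and whose axes are the flange's). Camera axes: x right, y down, z forward; pixel columns grow to the right and rows downward; lengths in m; the calibration is good to about 2 mm. A picture is of the moment at which its call begins: read the wrist's pose just before it. There is no depth.
- job.finish_job(): hands the job in; it is judged then, once.
The state is a dict: "t": time; "q": joint angles; "dq": joint speeds; "effort": joint torques, N m; "tool_pos": TCP position; "tool_rot": TCP orientation; "contact_force": force on the tool from outside, world axes, zero at the start; "wrist_torque": the same for the moment, N m; "opening": finger opening in m; "grip_force": force on a finger pad.
Only numpy, scipy, OpenCV 4.12 (cv2) and the standard library are available. Lean on these libraries where they do the work, as an engineer would, in place of code of your own. Each camera call takes 0.05 s, during which the arm holds its last target. There are 200 camera calls.

## Working session

There is one attempt and no reset: what is moved stays moved. The work goes in short steps, Python scripts to look and compute and a shell command to move; the robot and the scene stay as the last step left them, time stands still between calls to the robot, and variables do not carry over. Pictures are saved under pics/ and viewed, at most 16 in all, crops included, and the job is handed in when it is done.

```bash
ls; mkdir -p pics; python3 - <<'E'
from station import ctrl, optics, job
import cv2, numpy as np, pickle
o=ctrl.get_obs(); print({k:np.round(v,3) for k,v in o.items()})
d={}
for n in("scene","top"):
    r=optics.get_image(n); d[n]=r
    cv2.imwrite(f"pics/{n}0.png",r["image"]); print(n,r["fx"],r["cx"],r["cy"],r["rvec"],r["tvec"])
r=optics.get_image("wrist");d["wrist"]=r;print(r["fx"],r["mount"])
pickle.dump(d,open("im0.pkl","wb"))
E
```

```text
pics
{'t': np.float64(0.0), 'q': array([ 1.194,  0.053,  1.614,  0.   ,  1.476, -0.119]), 'dq': array([-0.   , -0.001,  0.002,  0.001, -0.002,  0.002]), 'effort': array([ 0.0000e+00, -3.9367e+01, -3.7018e+01, -0.0000e+00,  7.0000e-03,
        0.0000e+00]), 'tool_pos': array([0.159, 0.604, 0.23 ]), 'tool_rot': array([-4.040e-01, -3.115e+00,  3.000e-03]), 'contact_force': array([-0.784, -0.426,  0.28 ]), 'wrist_torque': array([-0.013,  0.063, -0.027]), 'grip_force': np.float64(0.0), 'opening': np.float64(0.086)}
scene 494.50891343564786 278.9274814452471 208.08334854285204 [ 2.09918907 -1.19898929  0.49222409] [-0.28770148  0.37773137  0.88416876]
top 514.4437487109001 281.58842475531605 213.6968533990826 [ 1.83049172 -1.80575091  0.62636102] [-0.02746391  0.46879775  1.10350801]
308.84555102368023 [[ 1.25201008e-03 -9.66038937e-01 -2.58393509e-01  6.59880411e-02]
 [ 9.99998951e-01  1.39756844e-03 -3.79640982e-04  1.00805294e-03]
 [ 7.27870584e-04 -2.58392763e-01  9.66039673e-01 -1.41404103e-01]
 [ 0.00000000e+00  0.00000000e+00  0.00000000e+00  1.00000000e+00]]
```

View pics/top0.png

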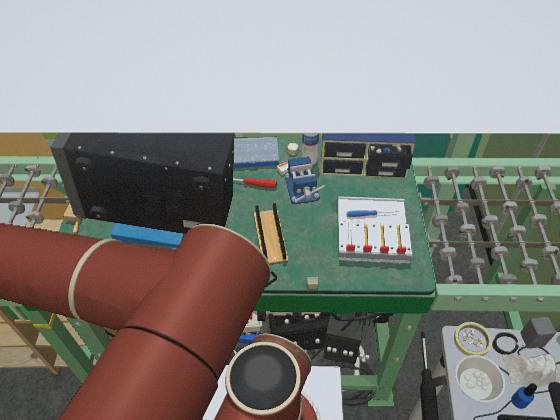

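View pics/scene0.png

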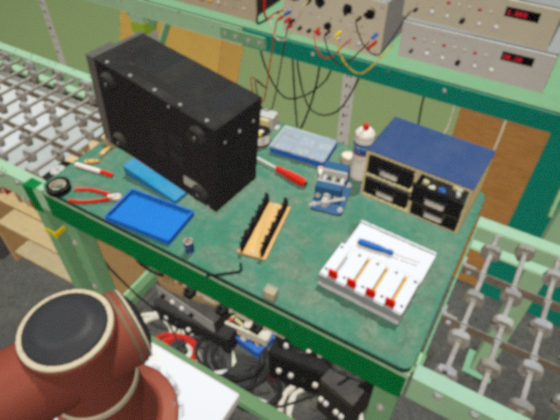

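The top view shows the block at about (338–411, 197–263), with red tabs at (350..401, 249), brass visible in about three slots, and the driver at (350–400, 213). The rack is at (270, 234). The scene view shows the tray at (150, 215), the capacitor at (188, 243) and the relay at (270, 292).

```bash
cat > h.py <<'E'
import cv2, numpy as np, pickle
from scipy.spatial.transform import Rotation as R
from station import ctrl, optics
def grab(n):
    o=ctrl.get_obs(); r=optics.get_image(n)
    K=np.array([[r["fx"],0,r["cx"]],[0,r["fy"],r["cy"]],[0,0,1]])
    return r["image"],cam(r,o)
def cam(r,o=None):
    K=np.array([[r["fx"],0,r["cx"]],[0,r["fy"],r["cy"]],[0,0,1]])
    if "mount" in r:
        T=np.eye(4);T[:3,:3]=R.from_rotvec(o["tool_rot"]).as_matrix();T[:3,3]=o["tool_pos"]
        W=T@r["mount"]; return K,W[:3,:3],W[:3,3]
    Rm=R.from_rotvec(np.ravel(r["rvec"])).as_matrix(); return K,Rm.T,-Rm.T@np.ravel(r["tvec"])
def ray(c,uv):
    K,Rw,C=c; d=Rw@np.linalg.inv(K)@np.array([uv[0],uv[1],1.]); return C,d
def plane(c,uv,z):
    C,d=ray(c,uv); return C+d*(z-C[2])/d[2]
def tri(c1,u1,c2,u2):
    A=[];b=[]
    for c,u in((c1,u1),(c2,u2)):
        C,d=ray(c,u); d=d/np.linalg.norm(d);P=np.eye(3)-np.outer(d,d);A.append(P);b.append(P@C)
    return np.linalg.lstsq(np.vstack(A),np.hstack(b),rcond=None)[0]
def proj(c,p):
    K,Rw,C=c; q=K@(Rw.T@(np.asarray(p)-C)); return q[:2]/q[2]
def blobs(img,lo,hi,amin=10,box=None):
    h=cv2.cvtColor(img,cv2.COLOR_BGR2HSV); m=cv2.inRange(h,np.array(lo),np.array(hi))
    if lo[0]==0 and hi[0]<=10: m|=cv2.inRange(h,np.array([170,lo[1],lo[2]]),np.array([180,hi[1],hi[2]]))
    if box is not None:
        k=np.zeros_like(m);x0,y0,x1,y1=box;k[y0:y1,x0:x1]=255;m&=k
    n,l,s,ce=cv2.connectedComponentsWithStats(m)
    return [(ce[i],s[i][4],s[i][:4],l==i) for i in range(1,n) if s[i][4]>=amin]
E
python3 - <<'E'
from h import *
d=pickle.load(open("im0.pkl","rb"));cs,ct=cam(d["scene"]),cam(d["top"]);S,T=d["scene"]["image"],d["top"]["image"]
rt=sorted([b for b in blobs(T,(0,140,90),(8,255,255),12,(335,230,415,270))],key=lambda b:b[0][0])
rs=sorted([b for b in blobs(S,(0,140,90),(8,255,255),12,(320,255,420,315))],key=lambda b:b[0][0])
for b in rt: print('t',b[0].round(1),b[1],plane(ct,b[0],.05).round(3))
for b in rs: print('s',b[0].round(1),b[1],plane(cs,b[0],.05).round(3))
if len(rt)==len(rs):
    for a,b in zip(rt,rs): print(tri(ct,a[0],cs,b[0]).round(4))
for nm,c,uv,z in[("driver handle t",ct,(360,213),.021),("driver tip t",ct,(399,212),.021),("rack c",ct,(269,235),.008),("tray s",cs,(150,215),.0),("cap",cs,(188,250),0),("relay",cs,(270,297),0),("vice",cs,(330,210),0)]: print(nm,plane(c,uv,z).round(3))
def crop(I,x0,y0,x1,y1,f): return cv2.resize(I[y0:y1,x0:x1],None,fx=f,fy=f,interpolation=cv2.INTER_CUBIC)
a=crop(T,245,185,415,275,4.5);b=crop(S,100,180,445,330,2)
b=cv2.resize(b,(a.shape[1],int(b.shape[0]*a.shape[1]/b.shape[1])))
im=np.vstack([a[:, :],b]);im=cv2.resize(im,(im.shape[1]*600//im.shape[0],600));cv2.imwrite("pics/crop0.png",im)
print(blobs(S,(95,150,80),(125,255,255),150,(90,180,300,260))[:3].__len__())
for b in blobs(S,(95,150,80),(125,255,255),30,(90,150,440,260)): print(b[0].round(1),b[1],b[2])
E
```

```text
t [350.2 247.5] 44 [ 0.452 -0.199  0.05 ]
t [367.2 248.1] 44 [ 0.45  -0.243  0.05 ]
t [384.2 248.8] 41 [ 0.448 -0.287  0.05 ]
t [400.8 249.7] 44 [ 0.445 -0.33   0.05 ]
s [332.6 273.6] 45 [ 0.45 -0.2   0.05]
s [351.1 282.9] 49 [ 0.448 -0.244  0.05 ]
s [370.  292.5] 49 [ 0.446 -0.288  0.05 ]
s [389.6 302.3] 55 [ 0.444 -0.332  0.05 ]
[ 0.4537 -0.1994  0.0463]
[ 0.4516 -0.2435  0.0465]
[ 0.4489 -0.2875  0.0474]
[ 0.4485 -0.331   0.0447]
driver handle t [ 0.592 -0.238  0.021]
driver tip t [ 0.596 -0.348  0.021]
rack c [0.522 0.018 0.008]
tray s [0.419 0.289 0.   ]
cap [0.376 0.136 0.   ]
relay [ 0.361 -0.098  0.   ]
vice [ 0.664 -0.092  0.   ]
1
[294.7 157. ] 162 [271 150  49  16]
[150.5 206.9] 3807 [105 159  89  86]
[373.3 246. ] 103 [360 240  32  14]
```

View pics/crop0.png

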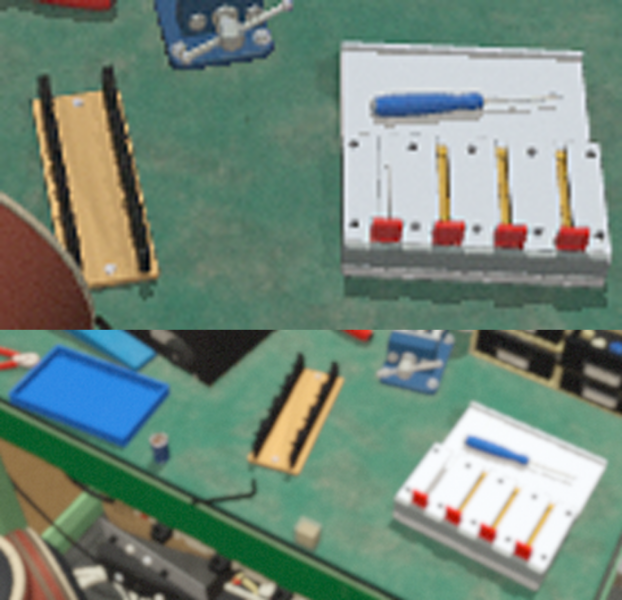

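Brass shows in the slots of lanes 2, 3 and 4 only, so lane 1 is empty. Next I align the tool so its axes match the world axes.

```bash
cat >> h.py <<'E'
def to(p=None,yaw=0.,show=True):
    """shift/turn in tool axes to reach TCP p, tool down; yaw=0: tool x=-X,y=+Y"""
    o=ctrl.get_obs();Rc=R.from_rotvec(o["tool_rot"]);Rt=R.from_euler('z',yaw)*R.from_rotvec([0,np.pi,0])
    s=Rc.inv().apply(np.array(p)-o["tool_pos"]) if p is not None else None
    print("shift",None if s is None else s.round(4),"turn",(Rc.inv()*Rt).as_rotvec().round(4),"tcp",o["tool_pos"].round(4),"t",round(o["t"],1))
E
python3 -c "
from h import *
to((.40,.15,.30))"
python3 -m jog '[[[0,0,0],[0,0,-0.13]],[[0,0,0],[0,0,-0.2585]],[[0,0,0],[0,0,-0.2585]]]'
python3 -c "
from h import *
to((.40,.15,.30))"
```

```text
shift [-0.3486 -0.3776 -0.0691] turn [-0.0016 -0.0004 -0.2578] tcp [0.1592 0.6039 0.2303] t 0.1
t: 0.45
tool_pos: [0.1593, 0.6041, 0.2308]
tool_rot: [0.001, -3.141, 0.001]
contact_force: [1.0, 0.2, 0.8]
opening: 0.0854
grip_force: 0.0
shift [-0.2405 -0.4543 -0.0689] turn [-0.0007 -0.0003  0.0004] tcp [0.1593 0.6041 0.2308] t 0.5
```

```bash
python3 -m jog '[[[-0.02,-0.04,-0.02],[0,0,0]],[[-0.04,-0.08,-0.04],[0,0,0]],[[-0.06,-0.12,-0.06],[0,0,0]],[[-0.08,-0.16,-0.07],[0,0,0]],[[-0.1,-0.2,-0.07],[0,0,0]]]' >/dev/null
python3 -m jog '[[[-0.02,-0.04,0],[0,0,0]],[[-0.05,-0.08,0],[0,0,0]],[[-0.08,-0.12,0],[0,0,0]],[[-0.11,-0.16,0],[0,0,0]],[[-0.14,-0.2,0],[0,0,0]]]' 
python3 -m jog '[[[0,-0.045,0],[0,0,0]],[[0,-0.09,0],[0,0,0]],[[-0.03,-0.13,0],[0,0,0]],[[-0.06,-0.17,0],[0,0,0]],[[-0.09,-0.21,0],[0,0,0]]]' >/dev/null
python3 -m jog '[[[-0.02,-0.045,0.0],[0,0,0]],[[-0.04,-0.09,0.02],[0,0,0]],[[-0.04,-0.135,0.03],[0,0,0]],[[-0.04,-0.18,0.04],[0,0,0]],[[-0.04,-0.22,0.05],[0,0,0]]]'
python3 -m jog '[[[0,-0.03,0],[0,0,0]],[[0,-0.04,0],[0,0,0]],[[0,-0.04,0],[0,0,0]],[[0,-0.04,0],[0,0,0]]]'
python3 - <<'E'
from h import *
to((.55,-.27,.25))
I,c=grab("wrist");o=ctrl.get_obs();cv2.imwrite("pics/w1.png",I);pickle.dump((I,c),open("w1.pkl","wb"))
for b in blobs(I,(95,120,60),(125,255,255),150): print(b[0].round(1),b[1],b[2],plane(c,b[0],.021).round(4))
for b in blobs(I,(0,140,90),(8,255,255),60): print(b[0].round(1),b[1],b[2],plane(c,b[0],.05).round(4))
E
```

```text
t: 1.45
tool_pos: [0.4003, 0.2027, 0.3014]
tool_rot: [0.004, 3.141, 0.001]
contact_force: [0.4, 0.1, 1.1]
opening: 0.0854
grip_force: 0.0
t: 2.45
tool_pos: [0.5295, -0.2276, 0.2505]
tool_rot: [-0.005, -3.141, -0.0]
contact_force: [1.1, 0.3, 0.3]
opening: 0.0855
grip_force: 0.0
t: 2.85
tool_pos: [0.5301, -0.2645, 0.2515]
tool_rot: [-0.0, 3.141, 0.001]
contact_force: [0.2, 0.4, 0.4]
opening: 0.0856
grip_force: 0.0
shift [-0.0199 -0.0055  0.0015] turn [0.0005 0.0003 0.0003] tcp [ 0.5301 -0.2645  0.2515] t 2.9
[297. 226.] 682 [262 219  66  14] [ 0.5898 -0.2379  0.021 ]
[456.2 295.3] 212 [442 289  23  17] [ 0.6882 -0.0211  0.021 ]
[453.  393.5] 363 [448 371  12  49] [ 0.8521 -0.001   0.021 ]
[215.4 106.7] 229 [204 101  23  13] [ 0.4472 -0.3287  0.05  ]
[256.3 108.6] 220 [246 103  21  13] [ 0.4492 -0.2855  0.05  ]
[297.3 110.7] 218 [288 105  21  13] [ 0.4512 -0.242   0.05  ]
[338.1 112.6] 221 [328 107  23  12] [ 0.453  -0.1985  0.05  ]
[499.1 306.4] 511 [471 298  71  21] [0.6864 0.0164 0.05  ]
```

View pics/w1.png

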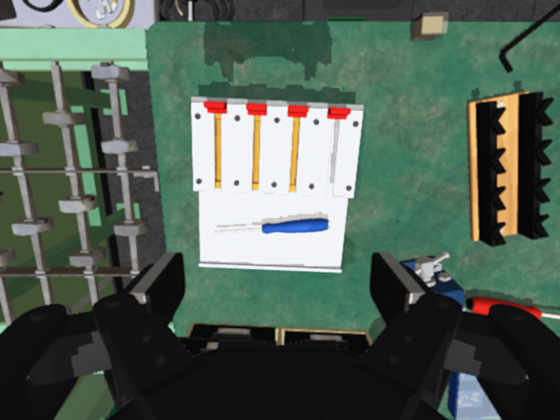

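The wrist view shows the block upright: its tabs are at (215..338, 107..113), brass shows in lanes 2–4, and the driver lies from (215, 228) to (328, 225). The rack is at (510, 165), the vice handle at (432, 268) and the relay at (430, 25).

```bash
python3 - <<'E'
from h import *
I,c=pickle.load(open("w1.pkl","rb"))
b=[b for b in blobs(I,(95,120,60),(125,255,255),150,(240,200,350,250))][0]
p=np.argwhere(b[3])[:,::-1].astype(float)
P=np.array([plane(c,u,.021)[:2] for u in p]);m=P.mean(0);w,v=np.linalg.eigh(np.cov((P-m).T));a=v[:,1]*np.sign(v[1,1])
t=(P-m)@a;print("handle mid",m+a*(t.min()+t.max())/2,"len",np.ptp(t),"dir",a,"yaw",np.arctan2(-a[0],a[1]))
for z in(.059,):
  for q in blobs(I,(0,140,90),(8,255,255),60,(190,90,360,120)): print(plane(c,q[0],z).round(4))
# white mask -> apron
h=cv2.cvtColor(I,cv2.COLOR_BGR2HSV);m=cv2.inRange(h,(0,0,170),(180,40,255))
for y0,y1,z in((199,262,.012),):
  k=m.copy();
  for row in(205,215,240,250,258):
    xs=np.where(k[row,180:370]>0)[0]+180;print(row,plane(c,(xs.min(),row),z).round(4),plane(c,(xs.max()+1,row),z).round(4))
for col in(215,240,265,300,330):
    ys=np.where(m[180:290,col]>0)[0]+180;print(col,ys.max(),plane(c,(col,ys.max()+1),.017).round(4), I[255:275,col].mean(1).astype(int))
E
```

```text
handle mid [ 0.59010199 -0.24119063] len 0.08277311129697706 dir [-0.07381738  0.99727178] yaw 0.07388458172309267
[ 0.4477 -0.327   0.059 ]
[ 0.4496 -0.2849  0.059 ]
[ 0.4515 -0.2425  0.059 ]
[ 0.4533 -0.2002  0.059 ]
205 [ 0.5649 -0.3629  0.012 ] [ 0.5646 -0.1728  0.012 ]
215 [ 0.5782 -0.3637  0.012 ] [ 0.5779 -0.1733  0.012 ]
240 [ 0.6125 -0.3659  0.012 ] [ 0.6122 -0.1752  0.012 ]
250 [ 0.6267 -0.3655  0.012 ] [ 0.6264 -0.1757  0.012 ]
258 [ 0.6382 -0.3662  0.012 ] [ 0.6379 -0.1764  0.012 ]
215 267 [ 0.6503 -0.3458  0.017 ] [244 244 244 245 246 239 201 160 139 207 247 243 184 115  98 101 104 107
 109 104]
240 268 [ 0.6517 -0.3125  0.017 ] [244 244 244 244 245 245 239 205 166 141 207 248 243 183 112  96 101  99
  98 101]
265 269 [ 0.6531 -0.2792  0.017 ] [244 244 244 244 244 244 245 246 240 183 146 208 247 242 181 107  89  93
  95  96]
300 270 [ 0.6545 -0.2325  0.017 ] [244 244 244 244 244 244 245 245 238 203 175 151 178 238 248 234 132  78
  83  84]
330 271 [ 0.6559 -0.1924  0.017 ] [244 244 244 244 244 244 244 244 245 245 239 197 156 157 223 248 238 154
  90  84]
```

```bash
python3 - <<'E'
from h import *
print(ctrl.get_obs()["q"].round(3))
to((.590,-.240,.10),-np.pi/2+.074);to((.590,-.240,.10),np.pi/2+.074)
E
```

```text
[-0.588 -0.036  1.668  0.     1.509 -2.16 ]
shift [-0.0597  0.0241  0.1517] turn [5.0000e-04 2.0000e-04 1.4981e+00] tcp [ 0.5302 -0.2642  0.2516] t 2.9
shift [-0.0597  0.0241  0.1517] turn [-2.0000e-04  5.0000e-04 -1.6435e+00] tcp [ 0.5302 -0.2642  0.2516] t 2.9
```

```bash
python3 -m jog '[[[0,0,0],[0,0,0.14]],[[0,0,0],[0,0,0.28]],[[0,0,0],[0,0,0.42]],[[0,0,0],[0,0,0.56]],[[0,0,0],[0,0,0.7]]]' >/dev/null
python3 -m jog '[[[0,0,0],[0,0,0.14]],[[0,0,0],[0,0,0.28]],[[0,0,0],[0,0,0.42]],[[0,0,0],[0,0,0.56]],[[0,0,0],[0,0,0.7]]]' >/dev/null
python3 -m jog '[[[0,0,0],[0,0,0.098]],[[0,0,0],[0,0,0.098]],[[0,0,0],[0,0,0.098]]]' 
python3 - <<'E'
from h import *
to((.590,-.240,.10),-np.pi/2+.074)
I,c=grab("wrist");b=[b for b in blobs(I,(95,120,60),(125,255,255),100)]
for x in b:
  p=np.argwhere(x[3])[:,::-1].astype(float);P=np.array([plane(c,u,.021)[:2] for u in p]);m=P.mean(0)
  if abs(m[0]-.59)<.06 and abs(m[1]+.24)<.06:
    w,v=np.linalg.eigh(np.cov((P-m).T));a=v[:,1]*np.sign(v[1,1]);t=(P-m)@a;print(m+a*(t.min()+t.max())/2,np.ptp(t),a)
E
```

```text
t: 4.2
tool_pos: [0.5302, -0.2643, 0.2517]
tool_rot: [2.134, 2.305, 0.0]
contact_force: [-0.6, -0.3, -0.6]
opening: 0.0854
grip_force: 0.0
shift [0.0197 0.0614 0.1517] turn [0.0005 0.0002 0.0028] tcp [ 0.5302 -0.2643  0.2517] t 4.2
[ 0.59053189 -0.24161014] 0.08182844301988179 [-0.07280068  0.99734651]
```

```bash
python3 -m jog '[[[0.01,0.03,0.03],[0,0,0]],[[0.019,0.062,0.05],[0,0,0]],[[0.019,0.062,0.1],[0,0,0]],[[0.019,0.062,0.15],[0,0,0]],[[0.019,0.062,0.15],[0,0,0]]]' 0.4 40
python3 -m jog '[[[0,0,0.03],[0,0,0]],[[0,0,0.06],[0,0,0]],[[0,0,0.08],[0,0,0]],[[0,0,0.085],[0,0,0]],[[0,0,0.086],[0,0,0]]]'
python3 -m jog '[[[0,0,0],[0,0,0]],[[0,0,0],[0,0,0]],[[0,0,0],[0,0,0]],[[0,0,0],[0,0,0]],[[0,0,0],[0,0,0]]]' 0.0 60
```

```text
t: 4.75
tool_pos: [0.5851, -0.2384, 0.0921]
tool_rot: [-2.125, -2.291, 0.006]
contact_force: [-1.1, 0.2, -1.8]
opening: 0.0342
grip_force: 0.0
t: 5.25
tool_pos: [0.5912, -0.2424, 0.0169]
tool_rot: [2.137, 2.301, 0.001]
contact_force: [0.3, -0.4, 0.1]
opening: 0.0339
grip_force: 0.0
t: 5.75
tool_pos: [0.5921, -0.2428, 0.0182]
tool_rot: [2.135, 2.299, 0.002]
contact_force: [-0.6, 0.6, 6.2]
opening: 0.0152
grip_force: 59.1
```

```bash
python3 -m jog '[[[0,0,-0.01],[0,0,0]],[[0,0,-0.02],[0,0,0]],[[0,0,-0.03],[0,0,0]],[[0,0,-0.03],[0,0,0]]]'
python3 - <<'E'
from h import *
I,c=grab("wrist");cv2.imwrite("pics/w2.png",I)
E
```

```text
t: 6.15
tool_pos: [0.5918, -0.2427, 0.0479]
tool_rot: [2.136, 2.299, 0.002]
contact_force: [0.5, 0.7, -0.3]
opening: 0.0156
grip_force: 58.8
```

View pics/w2.png

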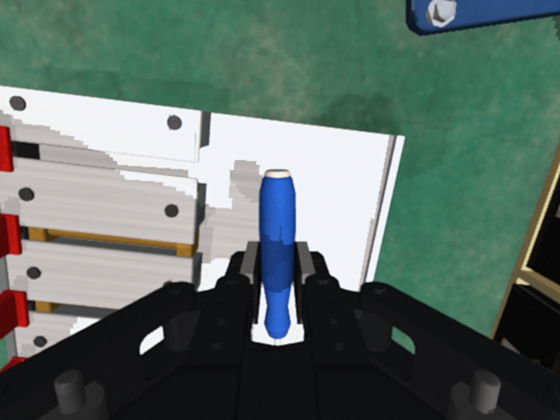

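The driver is held: the blue handle is between the pads at (278, 260) and clear of the apron. Now I measure the tray.

```bash
python3 - <<'E'
from h import *
d=pickle.load(open("im0.pkl","rb"));cs=cam(d["scene"]);S=d["scene"]["image"]
h=cv2.cvtColor(S,cv2.COLOR_BGR2HSV)
print(h[215,150],h[175,150],h[182,165])
m=cv2.inRange(h,(100,150,60),(125,255,255));m[:187]=0;m[:,:100]=0;m[:,200:]=0;
m[(np.arange(420)[:,None]<192)&(np.arange(560)[None]>150)]=m[(np.arange(420)[:,None]<192)&(np.arange(560)[None]>150)]
cn=max(cv2.findContours(m,cv2.RETR_EXTERNAL,cv2.CHAIN_APPROX_NONE)[0],key=cv2.contourArea)
P=np.array([plane(cs,u[0],.018)[:2] for u in cn],np.float32)
print(cv2.minAreaRect(P*1000),cv2.approxPolyDP(cn,6,True)[:,0].tolist())
print([plane(cs,u[0],.018)[:2].round(3).tolist() for u in cv2.approxPolyDP(cn,6,True)])
to((.42,.20,.2),-np.pi/2)
E
```

```text
[105 202 227] [ 99 171 207] [ 99 168 205]
((433.25335693359375, 279.83721923828125), (176.5292510986328, 199.26678466796875), 5.4040422439575195) [[105, 215], [169, 244], [193, 214], [175, 203], [181, 188], [169, 198], [151, 187], [170, 202], [131, 189]]
[[0.351, 0.37], [0.358, 0.174], [0.464, 0.186], [0.471, 0.248], [0.523, 0.27], [0.478, 0.273], [0.486, 0.34], [0.468, 0.261], [0.454, 0.379]]
shift [ 0.4535 -0.1379 -0.1541] turn [0.0022 0.0013 0.0736] tcp [ 0.5912 -0.2423  0.0468] t 6.2
```

```bash
python3 -m jog '[[[0,0,-0.04],[0,0,0]],[[0,0,-0.08],[0,0,0]],[[0,0,-0.12],[0,0,0]],[[0,0,-0.16],[0,0,0]],[[0,0,-0.16],[0,0,0]]]' >/dev/null
python3 -m jog '[[[0.036,-0.027,0],[0,0,0]],[[0.072,-0.054,0],[0,0,0]],[[0.108,-0.081,0],[0,0,0]],[[0.144,-0.108,0],[0,0,0]],[[0.18,-0.137,0],[0,0,0]]]' | grep -E "pos|open|grip"
python3 -m jog '[[[0.042,-0.003,0],[0,0,0]],[[0.084,-0.006,0],[0,0,0]],[[0.126,-0.009,0],[0,0,0]],[[0.168,-0.012,0],[0,0,0]],[[0.21,-0.014,0],[0,0,0]]]' | grep -E "pos|open|grip"
python3 -m jog '[[[0.04,0.003,0],[0,0,0.01]],[[0.08,0.006,0],[0,0,0.02]],[[0.12,0.01,0],[0,0,0.03]],[[0.12,0.01,0],[0,0,0.03]],[[0.12,0.01,0],[0,0,0.03]]]'
python3 - <<'E'
from h import *
I,c=grab("wrist");cv2.imwrite("pics/w3.png",I);pickle.dump((I,c),open("w3.pkl","wb"));to((.41,.3,.1),-np.pi/2+.044);print(ctrl.get_obs()["q"])
E
```

```text
tool_pos: [0.4388, -0.0711, 0.2038]
opening: 0.015
grip_force: 58.9
tool_pos: [0.4101, 0.1374, 0.2043]
opening: 0.0152
grip_force: 58.9
t: 8.2
tool_pos: [0.4116, 0.2567, 0.2041]
tool_rot: [-2.17, -2.271, 0.004]
contact_force: [-0.1, 0.3, -0.5]
opening: 0.0156
grip_force: 58.9
shift [0.0442 0.0003 0.1042] turn [-0.0017  0.0011  0.    ] tcp [0.4118 0.256  0.2042] t 8.2
[ 4.02839229e-01 -2.73676954e-01  1.95903208e+00 -4.35998768e-04
  1.45821770e+00  3.58852500e-01]
```

View pics/w3.png

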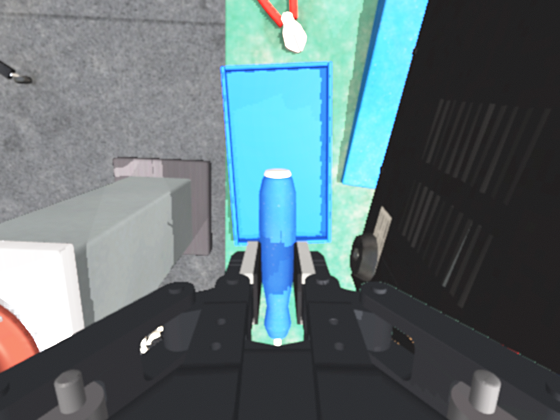

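The wrist view shows the driver held and the tray rim corners at about (223, 69), (330, 63), (330, 240) and (236, 242).

```bash
python3 - <<'E'
from h import *
I,c=pickle.load(open("w3.pkl","rb"))
P=[plane(c,u,.018)[:2] for u in((223,69),(330,63),(330,240),(236,242))];print(np.round(P,4),np.mean(P,0))
a=P[1]-P[2];print(np.arctan2(-a[0],a[1]));a=P[0]-P[3];print(np.arctan2(-a[0],a[1]))
E
```

```text
[[0.3523 0.3717]
 [0.4566 0.382 ]
 [0.4735 0.1983]
 [0.3673 0.1908]] [0.41242278 0.28567476]
0.09140050614371066
0.08242488863931739
```

```bash
python3 -m jog '[[[0.03,0,0.03],[0,0,-0.02]],[[0.059,0.001,0.06],[0,0,-0.043]],[[0.059,0.001,0.1],[0,0,-0.043]],[[0.059,0.001,0.14],[0,0,-0.043]],[[0.059,0.001,0.165],[0,0,-0.043]]]' | grep -E "pos|open|grip|force"
python3 -m jog '[[[0,0,0.01],[0,0,0]],[[0,0,0.02],[0,0,0]],[[0,0,0.025],[0,0,0]],[[0,0,0.028],[0,0,0]],[[0,0,0.028],[0,0,0]]]' 
python3 -m jog '[[[0,0,0],[0,0,0]],[[0,0,0],[0,0,0]],[[0,0,0],[0,0,0]],[[0,0,0],[0,0,0]]]' 0.4
python3 -m jog '[[[0,0,-0.03],[0,0,0]],[[0,0,-0.07],[0,0,0]],[[0,0,-0.12],[0,0,0]],[[-0.03,0,-0.16],[0,0,0]],[[-0.06,0,-0.19],[0,0,0]]]' | grep -E "pos|open|grip|force"
python3 - <<'E'
from h import *
I,c=grab("wrist");cv2.imwrite("pics/w4.png",I);pickle.dump((I,c),open("w4.pkl","wb"))
E
```

```text
tool_pos: [0.4091, 0.313, 0.0368]
contact_force: [-0.7, -0.1, -0.3]
opening: 0.015
grip_force: 58.9
t: 9.25
tool_pos: [0.4114, 0.3156, 0.0131]
tool_rot: [2.123, 2.315, 0.002]
contact_force: [0.5, -0.9, -1.1]
opening: 0.0156
grip_force: 58.9
t: 9.65
tool_pos: [0.411, 0.3156, 0.0127]
tool_rot: [2.123, 2.315, 0.001]
contact_force: [-0.1, 0.2, -0.2]
opening: 0.034
grip_force: 0.0
tool_pos: [0.4167, 0.2557, 0.206]
contact_force: [0.6, -0.2, 0.1]
opening: 0.0343
grip_force: 0.0
```

View pics/w4.png

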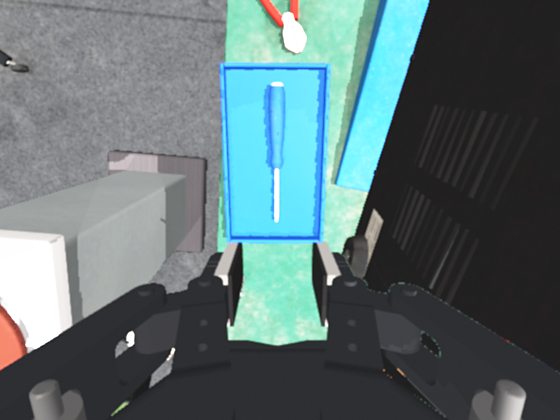

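The driver lies flat in the tray from (277, 85) to (277, 220). Next I move over the rack, rotating back to yaw 0.

```bash
python3 -m jog '[[[-0.045,-0.004,-0.012],[0,0,0]],[[-0.09,-0.008,-0.024],[0,0,0]],[[-0.135,-0.012,-0.036],[0,0,0]],[[-0.18,-0.016,-0.05],[0,0,0]],[[-0.225,-0.02,-0.06],[0,0,0]]]' 0 >/dev/null
python3 -m jog '[[[0,0,0],[0,0,-0.148]],[[0,0,0],[0,0,-0.296]],[[0,0,0],[0,0,-0.444]],[[0,0,0],[0,0,-0.592]],[[0,0,0],[0,0,-0.74]]]' >/dev/null
python3 -m jog '[[[0,0,0],[0,0,-0.148]],[[0,0,0],[0,0,-0.296]],[[0,0,0],[0,0,-0.444]],[[0,0,0],[0,0,-0.592]],[[0,0,0],[0,0,-0.744]]]' >/dev/null
python3 -m jog '[[[0,0,0],[0,0,0]],[[0,0,0],[0,0,0]]]'
python3 - <<'E'
from h import *
to((.46,0,.27),0)
I,c=grab("wrist");cv2.imwrite("pics/w5.png",I);pickle.dump((I,c),open("w5.pkl","wb"))
E
```

```text
t: 11.9
tool_pos: [0.4154, 0.0297, 0.2623]
tool_rot: [0.008, 3.142, -0.0]
contact_force: [-0.4, 0.2, -0.6]
opening: 0.0
grip_force: 0.0
shift [-0.0448 -0.0295 -0.0077] turn [-0.      0.     -0.0054] tcp [0.4154 0.0297 0.2623] t 11.9
```

View pics/w5.png

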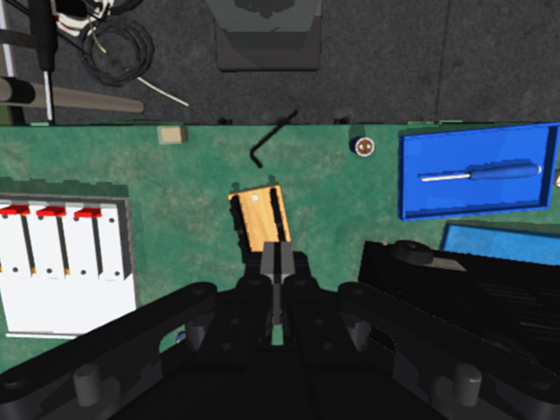

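The driver is still in the tray; only the near half of the rack is visible at (262, 220) because the fingers hide the rest. I step sideways toward the block for a clear rack view.

```bash
python3 -m jog '[[[-0.03,-0.03,0],[0,0,0]],[[-0.06,-0.06,0],[0,0,0]],[[-0.085,-0.09,0],[0,0,0]],[[-0.085,-0.09,0],[0,0,0]],[[-0.085,-0.09,0],[0,0,0]]]' 
python3 - <<'E'
from h import *
to()
I,c=grab("wrist");pickle.dump((I,c),open("w6.pkl","wb"))
u=proj(c,(.53,.018,.02)).astype(int);print(u)
x0,y0=max(u[0]-70,0),max(u[1]-90,0);k=I[y0:y0+180,x0:x0+160];print(x0,y0)
cv2.imwrite("pics/w6.png",cv2.resize(k,None,fx=3.3,fy=3.3,interpolation=cv2.INTER_CUBIC))
E
```

```text
t: 12.45
tool_pos: [0.5003, -0.0609, 0.2618]
tool_rot: [-0.008, -3.14, -0.001]
contact_force: [0.1, -0.1, 0.1]
opening: -0.0005
grip_force: 0.0
shift None turn [ 0.0007 -0.0015 -0.0049] tcp [ 0.5003 -0.0609  0.2618] t 12.4
[337 200]
267 110
```

View pics/w6.png

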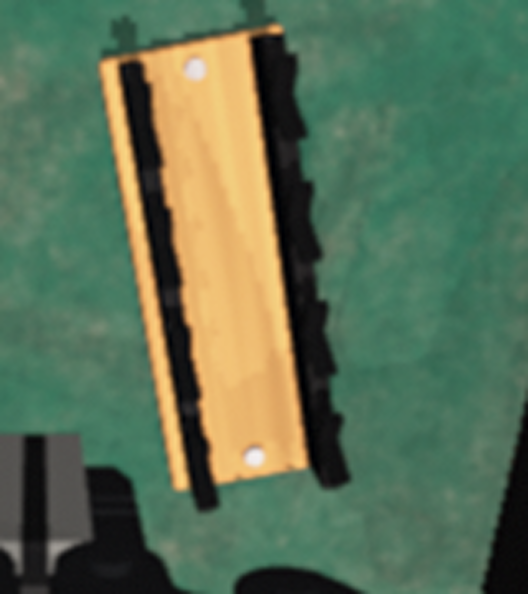

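The crop shows the whole rack: base corners at crop (101, 60), (283, 28) and (178, 490), screws at (194, 69) and (254, 457), and the rail flats between the Vs at about (171, 298) and (305, 268).

```bash
python3 - <<'E'
from h import *
I,c=pickle.load(open("w6.pkl","rb"))
f=lambda u,v,z:plane(c,(267+u/3.3,110+v/3.3),z)[:2]
a,b=f(194,69,.008),f(254,457,.008);d=b-a;print("screws",a,b,"mid",(a+b)/2,"yaw",np.arctan2(d[1],d[0]),np.linalg.norm(d))
A,B,C=f(101,60,.008),f(283,28,.008),f(178,490,.008);print("corners",A,B,C,"mid",(B+C)/2,np.linalg.norm(B-A),np.linalg.norm(C-A),"yaws",np.arctan2(*(C-A)[::-1]),np.arctan2(*(B-A)[::-1])-np.pi/2)
L,Rr=f(171,298,.049),f(305,268,.049);print("flats mid",(L+Rr)/2,np.linalg.norm(L-Rr),np.arctan2(*(Rr-L)[::-1])-np.pi/2)
# second view refine with w1
I1,c1=pickle.load(open("w1.pkl","rb"))
h=cv2.cvtColor(I,cv2.COLOR_BGR2HSV)
for (J,cc) in((I,c),(I1,c1)):
  for q in blobs(J,(10,90,120),(25,255,255),150):
    m=plane(cc,q[0],.008)
    if abs(m[0]-.53)<.06 and abs(m[1]-.018)<.06: print("wood",m.round(4),q[1])
# triangulate centre flat between w1 and w6 not done
E
```

```text
screws [0.4431325 0.0010919] [0.60026696 0.03187564] mid [0.52169973 0.01648377] yaw 0.19345691446927588 0.1601214476120026
corners [ 0.43971584 -0.03400291] [0.42838444 0.03375316] [0.61504231 0.00071437] mid [0.52171337 0.01723377] 0.0686970554831711 0.1787306945857069 yaws 0.19548627274339594 0.16570455818999985
flats mid [0.51648373 0.01313034] 0.04846011974008984 0.2246312295442805
wood [0.5141 0.0113 0.008 ] 4849
wood [0.5117 0.0123 0.008 ] 3444
```

```bash
python3 -m jog '[[[0.018,-0.045,0.02],[0,0,0.041]],[[0.036,-0.09,0.04],[0,0,0.041]],[[0.054,-0.135,0.06],[0,0,0.041]],[[0.072,-0.179,0.08],[0,0,0.041]],[[0.072,-0.179,0.11],[0,0,0.041]]]' >/dev/null
python3 -m jog '[[[0,0,0.01],[0,0,0]],[[0,0,0.01],[0,0,0]],[[0,0,0.01],[0,0,0]]]'
python3 -c "
from h import *
to((.427,-.240,.046),-.046)"
```

```text
t: 13.3
tool_pos: [0.4287, -0.2384, 0.1436]
tool_rot: [0.065, 3.139, -0.001]
contact_force: [0.4, 0.2, 0.5]
opening: 0.0002
grip_force: 0.0
shift [ 0.0018 -0.0016  0.0976] turn [-0.0007  0.0015  0.0045] tcp [ 0.4287 -0.2384  0.1436] t 13.3
```

```bash
python3 -m jog '[[[0.002,-0.002,0.04],[0,0,0.004]],[[0.002,-0.002,0.08],[0,0,0.004]],[[0.002,-0.002,0.097],[0,0,0.004]],[[0.002,-0.002,0.097],[0,0,0.004]]]'
python3 -m jog '[[[-0.012,0,0],[0,0,0]],[[-0.024,0,0],[0,0,0]],[[-0.036,0,0],[0,0,0]],[[-0.05,0,0],[0,0,0]],[[-0.05,0,0],[0,0,0]]]'
python3 -m jog '[[[-0.012,0,0],[0,0,0]],[[-0.024,0,0],[0,0,0]],[[-0.036,0,0],[0,0,0]],[[-0.045,0,0],[0,0,0]],[[-0.045,0,0],[0,0,0]]]'
```

```text
t: 13.7
tool_pos: [0.4253, -0.2394, 0.044]
tool_rot: [-0.071, -3.138, -0.003]
contact_force: [0.6, 1.1, 0.6]
opening: 0.0001
grip_force: 0.0
t: 14.2
tool_pos: [0.4779, -0.2438, 0.0471]
tool_rot: [0.072, 3.14, -0.001]
contact_force: [-4.6, 1.4, 2.5]
opening: -0.0001
grip_force: 2.1
t: 14.7
tool_pos: [0.5214, -0.2458, 0.0467]
tool_rot: [-0.073, -3.14, 0.001]
contact_force: [-5.9, 2.2, 2.4]
opening: -0.0001
grip_force: 3.2
```

```bash
python3 -m jog '[[[-0.004,0,0],[0,0,0]],[[-0.008,0,0],[0,0,0]],[[-0.012,0,0],[0,0,0]],[[-0.012,0,0],[0,0,0]]]' | grep -E "pos|contact"
python3 -m jog '[[[-0.002,0,0],[0,0,0]],[[-0.004,0,0],[0,0,0]],[[-0.004,0,0],[0,0,0]]]' | grep -E "pos|contact"
python3 -m jog '[[[-0.002,0,0],[0,0,0]],[[-0.004,0,0],[0,0,0]],[[-0.004,0,0],[0,0,0]]]' | grep -E "pos|contact"
```

```text
tool_pos: [0.5327, -0.2464, 0.0467]
contact_force: [-7.5, 2.2, 2.7]
tool_pos: [0.5348, -0.2465, 0.0467]
contact_force: [-13.8, 2.6, 7.7]
tool_pos: [0.5352, -0.2465, 0.0467]
contact_force: [-27.2, 2.3, 18.0]
```

```bash
python3 -m jog '[[[0.02,0,0],[0,0,0]],[[0.045,0,0],[0,0,0]],[[0.07,0,0],[0,0,0]],[[0.095,0,0],[0,0,0]],[[0.12,0,0],[0,0,0]]]' | grep -E "pos|contact"
python3 -m jog '[[[0,0,-0.04],[0,0,0]],[[0,0,-0.09],[0,0,0]],[[-0.03,0,-0.14],[0,0,0]],[[-0.07,0,-0.18],[0,0,0]],[[-0.11,0,-0.2],[0,0,0]]]' 0.4 | grep -E "pos|contact"
python3 -m jog '[[[0,0,0],[0,0,0]]]' | grep -E "pos|contact"
python3 - <<'E'
from h import *
to()
I,c=grab("wrist");cv2.imwrite("pics/w7.png",I);pickle.dump((I,c),open("w7.pkl","wb"))
E
```

```text
tool_pos: [0.4219, -0.2421, 0.0474]
contact_force: [0.0, -0.6, -0.0]
tool_pos: [0.5263, -0.247, 0.2476]
contact_force: [-0.0, -0.3, 0.3]
tool_pos: [0.5299, -0.2476, 0.2488]
contact_force: [-0.3, 0.0, 0.0]
shift None turn [-0.007   0.0138 -0.0449] tcp [ 0.5299 -0.2476  0.2488] t 16.8
```

View pics/w7.png

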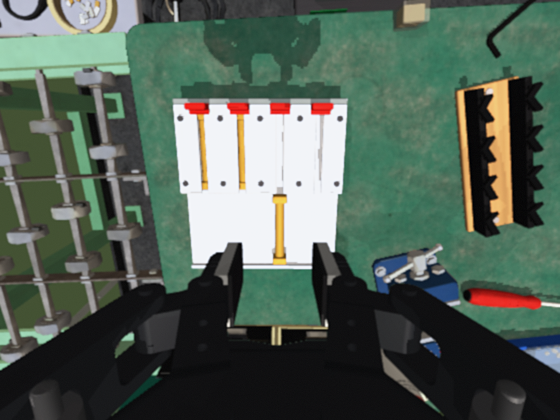

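Spindle from lane 2 is fully out on the apron, from (280, 197) to (280, 263), and its tab is back home. I measure it for the grasp.

```bash
cat >> h.py <<'E'
def brass(I,c,z=.021,lo=(.55,-.36),hi=(.66,-.17)):
    for q in blobs(I,(12,110,70),(30,255,255),60):
        p=np.argwhere(q[3])[:,::-1].astype(float);P=np.array([plane(c,u,z)[:2] for u in p]);m=P.mean(0)
        if not(lo[0]<m[0]<hi[0] and lo[1]<m[1]<hi[1]): continue
        w,v=np.linalg.eigh(np.cov((P-m).T));a=v[:,1]*np.sign(v[0,1]);t=(P-m)@a;n=np.array([-a[1],a[0]]);s=(P-m)@n
        print("brass mid",(m+a*(t.min()+t.max())/2+n*(s.min()+s.max())/2).round(4),"len",np.ptp(t).round(4),"yaw",np.arctan2(a[1],a[0]).round(4))
E
python3 - <<'E'
from h import *
I,c=pickle.load(open("w7.pkl","rb"));brass(I,c,.026)
to((.598,-.248,.10),-.046)
E
```

```text
brass mid [ 0.5965 -0.2482] len 0.0917 yaw -0.0477
shift [-0.0697  0.0027  0.1462] turn [-0.0043  0.0083  0.0006] tcp [ 0.5271 -0.2469  0.2457] t 16.9
```

```bash
python3 -m jog '[[[-0.035,0,0.04],[-0.004,0.008,0]],[[-0.07,0.0015,0.08],[-0.004,0.008,0]],[[-0.071,0.0015,0.12],[-0.004,0.008,0]],[[-0.071,0.0015,0.146],[-0.004,0.008,0]],[[-0.071,0.0015,0.146],[-0.004,0.008,0]]]' | grep -E "pos|contact"
python3 -m jog '[[[0,0,0],[0,0,0]],[[0,0,0],[0,0,0]]]' | grep -E "pos|contact"
python3 - <<'E'
from h import *
to((.598,-.248,.015),-.046)
I,c=grab("wrist");brass(I,c,.026)
E
```

```text
tool_pos: [0.5904, -0.2457, 0.0886]
contact_force: [0.2, 0.3, -0.3]
tool_pos: [0.5954, -0.2486, 0.0978]
contact_force: [0.0, -0.0, 0.5]
shift [-0.0029  0.0006  0.0828] turn [ 0.0019 -0.0037 -0.0016] tcp [ 0.5954 -0.2486  0.0978] t 17.6
brass mid [ 0.5968 -0.2483] len 0.0906 yaw -0.0459
```

```bash
python3 -m jog '[[[-0.001,0,0.03],[0.001,-0.002,0]],[[-0.001,0,0.055],[0.001,-0.002,0]],[[-0.001,0,0.075],[0.001,-0.002,0]],[[-0.001,0,0.083],[0.001,-0.002,0]],[[-0.001,0,0.083],[0.001,-0.002,0]]]' | grep -E "pos|contact"
python3 -m jog '[[[0,0,0],[0,0,0]],[[0,0,0],[0,0,0]],[[0,0,0],[0,0,0]],[[0,0,0],[0,0,0]],[[0,0,0],[0,0,0]]]' 0 50
python3 -m jog '[[[0,0,-0.01],[0,0,0]],[[0,0,-0.03],[0,0,0]],[[0,0,-0.06],[0,0,0]],[[0,0,-0.06],[0,0,0]],[[0,0,-0.06],[0,0,0]]]'
python3 - <<'E'
from h import *
to((.4650,-.05,.20),-np.pi/2+.194)
I,c=grab("wrist");print(ctrl.get_obs()["opening"]);brass(I,c,ctrl.get_obs()["tool_pos"][2]+.01)
E
```

```text
tool_pos: [0.5952, -0.2479, 0.013]
contact_force: [0.4, -0.5, -0.3]
t: 18.6
tool_pos: [0.5959, -0.2482, 0.0139]
tool_rot: [-0.074, -3.138, -0.002]
contact_force: [-2.5, 0.3, 6.7]
opening: 0.0096
grip_force: 49.0
t: 19.1
tool_pos: [0.5954, -0.2478, 0.0728]
tool_rot: [-0.074, -3.136, -0.004]
contact_force: [0.1, -0.3, -0.4]
opening: 0.0093
grip_force: 48.8
shift [ 0.1401  0.1917 -0.1262] turn [-1.0000e-03 -5.2000e-03  1.3295e+00] tcp [ 0.5954 -0.2478  0.0728] t 19.1
0.009756956194020455
brass mid [ 0.5943 -0.2467] len 0.087 yaw -0.0445
```

```bash
python3 -m jog '[[[0.02,0.02,-0.04],[0,0,0.146]],[[0.04,0.05,-0.08],[0,0,0.292]],[[0.06,0.08,-0.12],[0,0,0.438]],[[0.08,0.11,-0.13],[0,0,0.584]],[[0.1,0.14,-0.13],[0,0,0.73]]]' | grep -E "pos|grip"
python3 -m jog '[[[0,0,0],[0,0,0.146]],[[0,0,0],[0,0,0.292]],[[0,0,0],[0,0,0.438]],[[0,0,0],[0,0,0.584]],[[0,0,0],[0,0,0.6]]]' | grep -E "pos|grip"
python3 -m jog '[[[0,0,0],[0,0,0]],[[0,0,0],[0,0,0]]]' 
python3 - <<'E'
from h import *
to((.457,.0043,.12),-np.pi/2+.194)
I,c=grab("wrist");cv2.imwrite("pics/w8.png",I);pickle.dump((I,c),open("w8.pkl","wb"))
E
```

```text
tool_pos: [0.5025, -0.1026, 0.2048]
grip_force: 48.8
tool_pos: [0.5015, -0.1031, 0.2009]
grip_force: 48.8
t: 20.35
tool_pos: [0.5021, -0.1034, 0.202]
tool_rot: [-1.989, -2.422, 0.003]
contact_force: [-0.0, -0.3, -1.2]
opening: 0.01
grip_force: 48.8
shift [ 0.1139 -0.0228  0.0827] turn [-0.0063 -0.0051  0.0015] tcp [ 0.5021 -0.1034  0.202 ] t 20.4
```

```bash
python3 -m jog '[[[0.04,-0.01,0.02],[-0.003,-0.003,0]],[[0.08,-0.02,0.04],[-0.006,-0.005,0]],[[0.115,-0.023,0.06],[-0.006,-0.005,0]],[[0.115,-0.023,0.083],[-0.006,-0.005,0]],[[0.115,-0.023,0.083],[-0.006,-0.005,0]]]' | grep -E "pos|grip"
python3 -m jog '[[[0,0,0],[0,0,0]],[[0,0,0],[0,0,0]]]' 
python3 - <<'E'
from h import *
to((.457,.0043,.03),-np.pi/2+.194)
I,c=grab("wrist");cv2.imwrite("pics/w8.png",I);pickle.dump((I,c),open("w8.pkl","wb"));brass(I,c,.14,(.4,-.08),(.52,.1))
E
```

```text
tool_pos: [0.4544, 0.0064, 0.1169]
grip_force: 48.9
t: 21.1
tool_pos: [0.4585, 0.0045, 0.122]
tool_rot: [1.995, 2.423, 0.002]
contact_force: [0.1, 0.2, -0.3]
opening: 0.0099
grip_force: 48.9
shift [ 0.0002 -0.0018  0.092 ] turn [ 0.0032  0.0016 -0.0011] tcp [0.4585 0.0045 0.122 ] t 21.1
brass mid [0.4754 0.0226] len 0.109 yaw 1.3439
```

View pics/w8.png

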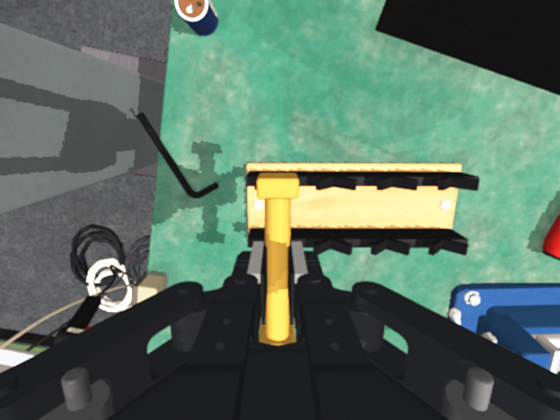

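```bash
python3 - <<'E'
from h import *
I,c=pickle.load(open("w8.pkl","rb"))
a,b=plane(c,(259,204.5),.008)[:2],plane(c,(446,204.5),.008)[:2];d=b-a
print(a,b,(a+b)/2,np.arctan2(d[1],d[0]),np.linalg.norm(d))
ce=np.array([.5217,.017]);X=np.array([np.cos(.194),np.sin(.194)]);Y=np.array([-X[1],X[0]])
for s in(-66,-22,22,66):
  print(s,[proj(c,(*(ce+X*s/1e3+Y*y/1e3),z)).round(0).tolist() for y in(29,-21) for z in(.037,)], [proj(c,(*(ce+X*(s+12)/1e3+Y*y/1e3),.049)).round(0).tolist() for y in(29,-21)])
k=I[155:260,235:485];cv2.imwrite("pics/w8c.png",cv2.resize(k,None,fx=3.2,fy=3.2,interpolation=cv2.INTER_CUBIC))
E
```

```text
[0.44361521 0.00090752] [0.60072316 0.03170202] [0.52216918 0.01630477] 0.19355465187631868 0.16009749669426154
-66 [[275.0, 176.0], [275.0, 239.0]] [[292.0, 178.0], [291.0, 245.0]]
-22 [[334.0, 176.0], [331.0, 239.0]] [[355.0, 178.0], [350.0, 245.0]]
22 [[394.0, 176.0], [387.0, 239.0]] [[417.0, 178.0], [409.0, 245.0]]
66 [[453.0, 176.0], [444.0, 239.0]] [[480.0, 178.0], [468.0, 245.0]]
```

View pics/w8c.png

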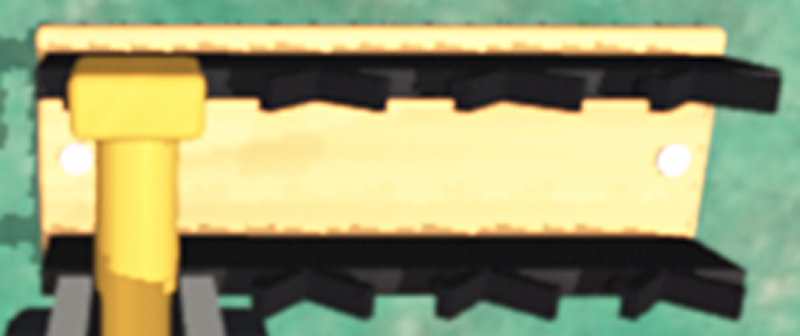

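Crop V bottoms at (310, 270), (487, 270) and (668, 270) match my predicted V positions to within 1 px, so the rack pose is confirmed. Now I lower the spindle into the saddle.

```bash
python3 -m jog '[[[0.001,-0.0015,0.03],[0.003,0.0016,0]],[[0.001,-0.0015,0.06],[0.003,0.0016,0]],[[0.001,-0.0015,0.072],[0.003,0.0016,0]],[[0.001,-0.0015,0.072],[0.003,0.0016,0]],[[0.001,-0.0015,0.072],[0.003,0.0016,0]]]' | grep -E "pos|contact"
python3 -m jog '[[[0,0,0.004],[0,0,0]],[[0,0,0.008],[0,0,0]],[[0,0,0.011],[0,0,0]],[[0,0,0.011],[0,0,0]],[[0,0,0.011],[0,0,0]]]'
```

```text
tool_pos: [0.4567, 0.0055, 0.0497]
contact_force: [-0.1, 0.1, -0.8]
t: 22.15
tool_pos: [0.4565, 0.0059, 0.0382]
tool_rot: [-1.996, -2.425, -0.0]
contact_force: [1.3, 0.1, 3.0]
opening: 0.01
grip_force: 49.4
```

```bash
python3 -m jog '[[[0,0,0],[0,0,0]],[[0,0,0],[0,0,0]],[[0,0,0],[0,0,0]],[[0,0,0],[0,0,0]]]' 0.35 | grep -E "pos|contact|open"
python3 -m jog '[[[0,0,-0.02],[0,0,0]],[[0,0,-0.06],[0,0,0]],[[0,0,-0.1],[0,0,0]],[[-0.04,0,-0.14],[0,0,0]],[[-0.08,0,-0.16],[0,0,0]]]'  | grep -E "pos|contact"
python3 -m jog '[[[0,0,0],[0,0,0]],[[0,0,0],[0,0,0]]]'| grep -E "pos|contact"
python3 - <<'E'
from h import *
to((.425,-.284,.15),-.046)
I,c=grab("wrist");cv2.imwrite("pics/w9.png",I);pickle.dump((I,c),open("w9.pkl","wb"));brass(I,c,.05,(.4,-.08),(.65,.1))
E
```

```text
tool_pos: [0.4553, 0.0059, 0.0371]
contact_force: [0.0, 0.8, -0.5]
opening: 0.0295
tool_pos: [0.4721, -0.0719, 0.2]
contact_force: [1.3, -0.5, 0.5]
tool_pos: [0.4714, -0.0725, 0.1972]
contact_force: [0.5, -0.1, -1.0]
shift [-0.1988 -0.0857  0.0472] turn [-5.0000e-04 -1.7000e-03 -1.3333e+00] tcp [ 0.4714 -0.0725  0.1972] t 23.2
brass mid [0.5138 0.0072] len 0.16 yaw 0.0279
brass mid [ 0.5116 -0.0173] len 0.0754 yaw 0.1929
```

View pics/w9.png

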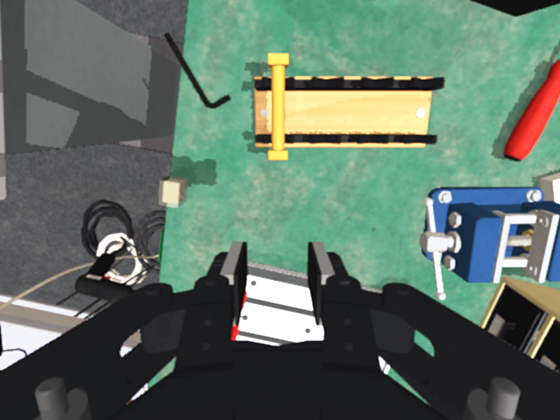

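```bash
python3 - <<'E'
from h import *
I,c=pickle.load(open("w9.pkl","rb"))
h=cv2.cvtColor(I,cv2.COLOR_BGR2HSV)
col=h[40:180,279];print([(i+40,col[i].tolist()) for i in list(range(10,18))+list(range(112,125))])
for z in(.0545,.0455):
  a,b=plane(c,(279,54),z)[:2],plane(c,(278,159),z)[:2];m=(a+b)/2;ce=np.array([.522,.0165]);X=np.array([np.cos(.194),np.sin(.194)]);Y=np.array([-X[1],X[0]])
  print(z,a,b,np.linalg.norm(a-b),"rack frame",(m-ce)@X,(m-ce)@Y)
E
```

```text
[(50, [77, 103, 178]), (51, [79, 113, 174]), (52, [69, 76, 178]), (53, [24, 114, 239]), (54, [28, 137, 255]), (55, [29, 140, 255]), (56, [28, 141, 255]), (57, [28, 143, 255]), (152, [28, 142, 255]), (153, [28, 142, 255]), (154, [27, 144, 255]), (155, [27, 144, 255]), (156, [27, 145, 255]), (157, [28, 147, 255]), (158, [27, 153, 255]), (159, [22, 158, 255]), (160, [27, 87, 173]), (161, [74, 86, 170]), (162, [75, 92, 175]), (163, [74, 85, 174]), (164, [73, 80, 175])]
0.0545 [0.4490221 0.0484331] [ 0.46509938 -0.03796894] 0.08788510630268968 rack frame -0.06589335059484677 0.0014627995277767664
0.0455 [0.44871222 0.05019768] [ 0.46529865 -0.03894057] 0.09066828509825299 rack frame -0.06587118383274304 0.001862496642542382
```

Spindle 1 is seated level, at rack x = −66 mm and 1.5 mm off centre. Next is lane 3.

```bash
python3 -m jog '[[[-0.04,-0.017,0],[0,0,-0.148]],[[-0.08,-0.034,0],[0,0,-0.296]],[[-0.12,-0.051,0],[0,0,-0.444]],[[-0.16,-0.068,0],[0,0,-0.592]],[[-0.199,-0.086,0],[0,0,-0.74]]]' 0 >/dev/null
python3 -m jog '[[[0,0,0],[0,0,-0.148]],[[0,0,0],[0,0,-0.296]],[[0,0,0],[0,0,-0.444]],[[0,0,0],[0,0,-0.593]],[[0,0,0],[0,0,-0.593]]]' >/dev/null
python3 -m jog '[[[0,0,0],[0,0,0]],[[0,0,0],[0,0,0]]]'| grep -E "pos|contact"
python3 -c "
from h import *
to((.425,-.284,.046),-.046)"
```

```text
tool_pos: [0.4259, -0.2798, 0.1961]
contact_force: [0.3, 0.1, -0.0]
shift [-1.000e-04 -4.500e-03  1.501e-01] turn [ 0.0012 -0.0033 -0.06  ] tcp [ 0.4259 -0.2798  0.1961] t 24.5
```

```bash
python3 -m jog '[[[0,-0.004,0.04],[0,0,-0.06]],[[0,-0.004,0.08],[0,0,-0.06]],[[0,-0.004,0.12],[0,0,-0.06]],[[0,-0.004,0.15],[0,0,-0.06]],[[0,-0.004,0.15],[0,0,-0.06]]]' | grep -E "pos|contact"
python3 -c "
from h import *
to((.425,-.284,.046),-.046)"
python3 -m jog '[[[-0.012,0,0],[0,0,0]],[[-0.024,0,0],[0,0,0]],[[-0.036,0,0],[0,0,0]],[[-0.05,0,0],[0,0,0]],[[-0.05,0,0],[0,0,0]]]' | grep -E "pos|contact"
python3 -m jog '[[[-0.012,0,0],[0,0,0]],[[-0.024,0,0],[0,0,0]],[[-0.036,0,0],[0,0,0]],[[-0.045,0,0],[0,0,0]],[[-0.045,0,0],[0,0,0]]]'| grep -E "pos|contact"
python3 -m jog '[[[-0.004,0,0],[0,0,0]],[[-0.008,0,0],[0,0,0]],[[-0.012,0,0],[0,0,0]],[[-0.012,0,0],[0,0,0]]]' | grep -E "pos|contact"
python3 -m jog '[[[-0.002,0,0],[0,0,0]],[[-0.004,0,0],[0,0,0]],[[-0.004,0,0],[0,0,0]]]' | grep -E "pos|contact"
```

```text
tool_pos: [0.4219, -0.2813, 0.0416]
contact_force: [-0.1, 0.7, -0.4]
shift [-0.0032 -0.0025 -0.0044] turn [ 0.0072 -0.0105 -0.    ] tcp [ 0.4219 -0.2813  0.0416] t 25.0
tool_pos: [0.477, -0.2871, 0.0481]
contact_force: [-4.5, 1.0, 0.1]
tool_pos: [0.5207, -0.2891, 0.048]
contact_force: [-5.8, 1.6, 1.6]
tool_pos: [0.532, -0.2896, 0.048]
contact_force: [-6.8, 1.1, 0.6]
tool_pos: [0.533, -0.2896, 0.048]
contact_force: [-18.0, 1.5, 9.3]
```

```bash
python3 -m jog '[[[0.02,0,0],[0,0,0]],[[0.045,0,0],[0,0,0]],[[0.07,0,0],[0,0,0]],[[0.095,0,0],[0,0,0]],[[0.12,0,0],[0,0,0]]]' | grep -E "pos|contact"
python3 -m jog '[[[0,0,-0.04],[0,0,0]],[[0,0,-0.09],[0,0,0]],[[-0.03,0,-0.13],[0,0,0]],[[-0.07,0,-0.13],[0,0,0]],[[-0.11,0,-0.13],[0,0,0]]]' 0.4 >/dev/null
python3 -m jog '[[[-0.03,0,0],[0,0,0]],[[-0.065,0,0],[0,0,0]],[[-0.065,0,0],[0,0,0]],[[-0.065,0,0],[0,0,0]]]' | grep -E "pos|contact"
python3 - <<'E'
from h import *
to((.595,-.292,.10),-.046)
I,c=grab("wrist");brass(I,c,.026)
for b in blobs(I,(0,140,90),(8,255,255),60): print(plane(c,b[0],.059).round(4))
E
```

```text
tool_pos: [0.4176, -0.2855, 0.0495]
contact_force: [0.7, 0.2, 0.8]
tool_pos: [0.5928, -0.2923, 0.1783]
contact_force: [0.2, -0.4, 0.0]
shift [-0.0021  0.0004  0.0783] turn [-0.0011  0.0009  0.0018] tcp [ 0.5928 -0.2923  0.1783] t 28.1
brass mid [ 0.5942 -0.2923] len 0.0899 yaw -0.0462
[ 0.4463 -0.3285  0.059 ]
[ 0.4481 -0.2856  0.059 ]
[ 0.4542 -0.2437  0.059 ]
[ 0.456  -0.2018  0.059 ]
[ 0.4559 -0.3266  0.059 ]
[ 0.4577 -0.286   0.059 ]
```

```bash
python3 -m jog '[[[-0.001,0,0.04],[0,0,0]],[[-0.001,0,0.08],[0,0,0]],[[-0.001,0,0.12],[0,0,0]],[[-0.001,0,0.145],[0,0,0]],[[-0.001,0,0.15],[0,0,0]]]' >/dev/null
python3 -m jog '[[[0,0,0.006],[0,0,0]],[[0,0,0.012],[0,0,0]],[[0,0,0.012],[0,0,0]],[[0,0,0.012],[0,0,0]]]' | grep -E "pos|contact"
python3 -m jog '[[[0,0,0],[0,0,0]],[[0,0,0],[0,0,0]],[[0,0,0],[0,0,0]],[[0,0,0],[0,0,0]],[[0,0,0],[0,0,0]]]' 0 50 | grep -E "pos|contact|open|grip"
python3 -m jog '[[[0,0,-0.01],[0,0,0]],[[0,0,-0.03],[0,0,0]],[[0,0,-0.06],[0,0,0]],[[0,0,-0.06],[0,0,0]],[[0,0,-0.06],[0,0,0]]]' | grep -E "pos|contact|open|grip"
python3 - <<'E'
from h import *
to((.49,-.09,.20),-np.pi/2+.194)
I,c=grab("wrist");brass(I,c,ctrl.get_obs()["tool_pos"][2]+.01)
E
```

```text
tool_pos: [0.5928, -0.2925, 0.016]
contact_force: [0.6, 0.1, -0.7]
tool_pos: [0.5926, -0.2923, 0.0156]
contact_force: [-2.0, -0.4, 5.7]
opening: 0.0099
grip_force: 49.1
tool_pos: [0.5924, -0.2921, 0.075]
contact_force: [-0.7, -0.7, -1.6]
opening: 0.0098
grip_force: 48.9
shift [ 0.1115  0.1973 -0.1249] turn [-1.0000e-03 -8.0000e-04  1.3319e+00] tcp [ 0.5924 -0.2921  0.075 ] t 30.1
brass mid [ 0.5916 -0.291 ] len 0.0867 yaw -0.0428
```

```bash
python3 -m jog '[[[0.02,0.04,-0.04],[0,0,0.146]],[[0.04,0.08,-0.08],[0,0,0.292]],[[0.07,0.12,-0.12],[0,0,0.438]],[[0.09,0.16,-0.125],[0,0,0.584]],[[0.11,0.197,-0.125],[0,0,0.73]]]' | grep -E "pos|grip"
python3 -m jog '[[[0,0,0],[0,0,0.146]],[[0,0,0],[0,0,0.292]],[[0,0,0],[0,0,0.438]],[[0,0,0],[0,0,0.584]],[[0,0,0],[0,0,0.602]]]' >/dev/null
python3 -m jog '[[[0,0,0],[0,0,0]],[[0,0,0],[0,0,0]]]' | grep -E "pos|grip|open"
python3 - <<'E'
from h import *
to((.5004,.0125,.12),-np.pi/2+.194)
E
```

```text
tool_pos: [0.4981, -0.1041, 0.1984]
grip_force: 48.9
tool_pos: [0.4982, -0.1049, 0.1967]
opening: 0.0095
grip_force: 48.9
shift [0.1146 0.0252 0.0768] turn [-0.0033 -0.0017  0.0018] tcp [ 0.4982 -0.1049  0.1967] t 31.3
```

```bash
python3 -m jog '[[[0.04,0.01,0.02],[-0.003,-0.002,0.002]],[[0.08,0.02,0.04],[-0.003,-0.002,0.002]],[[0.1145,0.025,0.06],[-0.003,-0.002,0.002]],[[0.1145,0.025,0.077],[-0.003,-0.002,0.002]],[[0.1145,0.025,0.077],[-0.003,-0.002,0.002]]]' | grep -E "pos|grip"
python3 -m jog '[[[0,0,0],[0,0,0]],[[0,0,0],[0,0,0]],[[0,0,0],[0,0,0]]]' | grep -E "pos|grip|open"
python3 - <<'E'
from h import *
to((.5004,.0125,.05),-np.pi/2+.194)
I,c=grab("wrist");pickle.dump((I,c),open("w10.pkl","wb"))
h=cv2.cvtColor(I,cv2.COLOR_BGR2HSV)
print([proj(c,p).round(0) for p in((.5004-.193*.045,.0125+.981*.045,.1265),)])
brass(I,c,.126,(.4,-.08),(.65,.15))
E
```

```text
tool_pos: [0.4986, 0.0133, 0.1174]
grip_force: 48.9
tool_pos: [0.5019, 0.0115, 0.1221]
opening: 0.0097
grip_force: 48.9
shift [ 0.0014 -0.0015  0.072 ] turn [ 0.0032  0.0019 -0.003 ] tcp [0.5019 0.0115 0.1221] t 32.1
[array([274., 170.])]
brass mid [0.4214 0.1087] len 0.0093 yaw 0.095
brass mid [0.513  0.0228] len 0.105 yaw -1.2214
brass mid [ 0.6393 -0.0132] len 0.0085 yaw -0.311
```

```bash
python3 -m jog '[[[0.001,-0.001,0.03],[0.003,0.0016,-0.002]],[[0.001,-0.001,0.06],[0.003,0.0016,-0.002]],[[0.001,-0.001,0.07],[0.003,0.0016,-0.002]],[[0.001,-0.001,0.07],[0.003,0.0016,-0.002]],[[0.001,-0.001,0.07],[0.003,0.0016,-0.002]]]' | grep -E "pos|contact"
python3 -m jog '[[[0,0,0.004],[0,0,0]],[[0,0,0.008],[0,0,0]],[[0,0,0.011],[0,0,0]],[[0,0,0.0115],[0,0,0]],[[0,0,0.0115],[0,0,0]]]'
```

```text
tool_pos: [0.5007, 0.0127, 0.0518]
contact_force: [0.2, -0.1, -0.1]
t: 33.15
tool_pos: [0.5001, 0.0129, 0.0399]
tool_rot: [-1.995, -2.425, 0.002]
contact_force: [-2.6, 0.2, 4.6]
opening: 0.0095
grip_force: 49.6
```

```bash
python3 -m jog '[[[0,0,0],[0,0,0]],[[0,0,0],[0,0,0]],[[0,0,0],[0,0,0]],[[0,0,0],[0,0,0]]]' 0.35 | grep -E "pos|contact|open"
python3 -m jog '[[[0,0,-0.02],[0,0,0]],[[0,0,-0.06],[0,0,0]],[[0,0,-0.1],[0,0,0]],[[-0.04,0,-0.14],[0,0,0]],[[-0.08,0,-0.16],[0,0,0]]]'  | grep -E "pos|contact"
python3 -m jog '[[[0,0,0],[0,0,0]],[[0,0,0],[0,0,0]],[[0,0,0],[0,0,0]]]'| grep -E "pos|contact"
cat >> h.py <<'E'
def rackchk(I,c,xs):
    ce=np.array([.522,.0165]);X=np.array([np.cos(.194),np.sin(.194)]);Y=np.array([-X[1],X[0]])
    h=cv2.cvtColor(I,cv2.COLOR_BGR2HSV);m=cv2.inRange(h,np.array((18,100,150)),np.array((32,255,255)))
    m2=cv2.inRange(h,np.array((24,115,200)),np.array((32,255,255)))
    for s in xs:
        out=[]
        for yy in np.arange(-.055,.056,.0005):
            u=proj(c,(*(ce+X*s+Y*yy),.0545)).round().astype(int)
            if 0<=u[0]<560 and 0<=u[1]<420 and m[u[1],u[0]]: out.append(yy)
        # end blocks: lateral centre
        e=[]
        for yy in(-.0405,.0405):
            l=[]
            for xx in np.arange(-.014,.0141,.0005):
                u=proj(c,(*(ce+X*(s+xx)+Y*yy),.0545)).round().astype(int)
                if 0<=u[0]<560 and 0<=u[1]<420 and m[u[1],u[0]]: l.append(xx)
            e.append((round(min(l),4),round(max(l),4)) if l else None)
        print(s,"ends",(min(out),max(out)) if out else None,"blocks",e)
E
python3 - <<'E'
from h import *
to((.423,-.328,.15),-.046)
I,c=grab("wrist");cv2.imwrite("pics/w11.png",I);rackchk(I,c,(-.066,-.022))
I,c=pickle.load(open("w9.pkl","rb"));rackchk(I,c,(-.066,))
E
```

```text
tool_pos: [0.4997, 0.013, 0.0389]
contact_force: [0.0, 0.1, 0.0]
opening: 0.0299
tool_pos: [0.5164, -0.0647, 0.2019]
contact_force: [1.6, -0.2, 0.1]
tool_pos: [0.5145, -0.064, 0.197]
contact_force: [-0.8, -0.0, -0.1]
shift [-0.2415 -0.1405  0.0471] turn [-0.0023 -0.0047 -1.3306] tcp [ 0.5145 -0.064   0.197 ] t 34.4
-0.066 ends (np.float64(-0.04349999999999999), np.float64(0.04600000000000009)) blocks [(np.float64(-0.009), np.float64(0.0095)), (np.float64(-0.009), np.float64(0.009))]
-0.022 ends (np.float64(-0.04499999999999999), np.float64(0.04350000000000009)) blocks [(np.float64(-0.0095), np.float64(0.0085)), (np.float64(-0.01), np.float64(0.0085))]
-0.066 ends (np.float64(-0.04249999999999999), np.float64(0.04650000000000009)) blocks [(np.float64(-0.0095), np.float64(0.008)), (np.float64(-0.009), np.float64(0.0085))]
```

Both spindles sit square and centred, as the numeric end and block check shows. Now lane 4.

```bash
python3 -m jog '[[[-0.038,-0.022,0],[0,0,-0.14]],[[-0.076,-0.044,0],[0,0,-0.28]],[[-0.114,-0.066,0],[0,0,-0.42]],[[-0.152,-0.088,0],[0,0,-0.56]],[[-0.19,-0.11,0],[0,0,-0.7]]]' 0 >/dev/null
python3 -m jog '[[[0,0,0],[0,0,-0.14]],[[0,0,0],[0,0,-0.28]],[[0,0,0],[0,0,-0.42]],[[0,0,0],[0,0,-0.56]],[[0,0,0],[0,0,-0.63]]]' >/dev/null
python3 -m jog '[[[0,0,0],[0,0,0]],[[0,0,0],[0,0,0]]]'| grep -E "pos|contact"
python3 -c "
from h import *
to((.421,-.328,.046),-.046)"
```

```text
tool_pos: [0.4453, -0.2677, 0.1976]
contact_force: [0.7, 0.1, -0.2]
shift [ 0.0198 -0.0619  0.1516] turn [ 0.0011 -0.0036 -0.0187] tcp [ 0.4453 -0.2677  0.1976] t 35.6
```

```bash
python3 -m jog '[[[0.01,-0.03,0.02],[0,0,-0.019]],[[0.02,-0.061,0.04],[0,0,-0.019]],[[0.02,-0.061,0.08],[0,0,-0.019]],[[0.02,-0.061,0.1],[0,0,-0.019]],[[0.02,-0.061,0.1],[0,0,-0.019]]]' >/dev/null
python3 -m jog '[[[0,0,0.03],[0,0,0]],[[0,0,0.05],[0,0,0]],[[0,0,0.05],[0,0,0]],[[0,0,0.05],[0,0,0]]]' >/dev/null
python3 -c "
from h import *
to((.421,-.328,.046),-.046)"
python3 -m jog '[[[-0.012,0,0],[0,0,0]],[[-0.024,0,0],[0,0,0]],[[-0.036,0,0],[0,0,0]],[[-0.05,0,0],[0,0,0]],[[-0.05,0,0],[0,0,0]]]' | grep -E "pos|contact"
python3 -m jog '[[[-0.012,0,0],[0,0,0]],[[-0.024,0,0],[0,0,0]],[[-0.036,0,0],[0,0,0]],[[-0.045,0,0],[0,0,0]],[[-0.045,0,0],[0,0,0]]]'| grep -E "pos|contact"
python3 -m jog '[[[-0.004,0,0],[0,0,0]],[[-0.008,0,0],[0,0,0]],[[-0.012,0,0],[0,0,0]],[[-0.012,0,0],[0,0,0]]]' | grep -E "pos|contact"
python3 -m jog '[[[-0.002,0,0],[0,0,0]],[[-0.004,0,0],[0,0,0]],[[-0.004,0,0],[0,0,0]]]' | grep -E "pos|contact"
```

```text
shift [0.001  0.0005 0.004 ] turn [-0.0009 -0.0012  0.0008] tcp [ 0.422  -0.3285  0.05  ] t 36.5
tool_pos: [0.4732, -0.3313, 0.0502]
contact_force: [-4.2, -0.6, 2.8]
tool_pos: [0.5165, -0.3331, 0.0495]
contact_force: [-6.7, -1.1, 5.6]
tool_pos: [0.5277, -0.3336, 0.0494]
contact_force: [-6.0, -0.1, 4.3]
tool_pos: [0.5307, -0.3337, 0.0494]
contact_force: [-10.4, -0.1, 7.5]
```

```bash
python3 -m jog '[[[-0.002,0,0],[0,0,0]],[[-0.004,0,0],[0,0,0]],[[-0.004,0,0],[0,0,0]]]' | grep -E "pos|contact"
python3 -m jog '[[[0.02,0,0],[0,0,0]],[[0.045,0,0],[0,0,0]],[[0.07,0,0],[0,0,0]],[[0.095,0,0],[0,0,0]],[[0.12,0,0],[0,0,0]]]' | grep -E "pos|contact"
python3 -m jog '[[[0,0,-0.04],[0,0,0]],[[0,0,-0.09],[0,0,0]],[[-0.03,0,-0.13],[0,0,0]],[[-0.07,0,-0.13],[0,0,0]],[[-0.11,0,-0.13],[0,0,0]]]' 0.4 >/dev/null
python3 -m jog '[[[-0.03,0,0],[0,0,0]],[[-0.065,0,0],[0,0,0]],[[-0.065,0,0],[0,0,0]],[[-0.065,0,0],[0,0,0]]]' | grep -E "pos|contact"
python3 - <<'E'
from h import *
to((.592,-.336,.10),-.046)
I,c=grab("wrist");brass(I,c,.026,(.5,-.45),(.75,-.1))
E
```

```text
tool_pos: [0.5311, -0.3337, 0.0494]
contact_force: [-23.7, 1.8, 15.1]
tool_pos: [0.4164, -0.3283, 0.0496]
contact_force: [-0.5, -0.0, 0.8]
tool_pos: [0.5922, -0.3357, 0.1785]
contact_force: [-0.3, -0.8, -1.4]
shift [ 0.     -0.0003  0.0785] turn [-0.     -0.0015  0.0016] tcp [ 0.5922 -0.3357  0.1785] t 39.9
brass mid [ 0.5927 -0.3362] len 0.0907 yaw -0.0442
```

```bash
python3 -m jog '[[[-0.001,0,0.04],[0,0,0]],[[-0.001,0,0.08],[0,0,0]],[[-0.001,0,0.12],[0,0,0]],[[-0.001,0,0.145],[0,0,0]],[[-0.001,0,0.15],[0,0,0]]]' >/dev/null
python3 -m jog '[[[0,0,0.006],[0,0,0]],[[0,0,0.012],[0,0,0]],[[0,0,0.012],[0,0,0]],[[0,0,0.012],[0,0,0]]]' | grep -E "pos|contact"
python3 -m jog '[[[0,0,0],[0,0,0]],[[0,0,0],[0,0,0]],[[0,0,0],[0,0,0]],[[0,0,0],[0,0,0]],[[0,0,0],[0,0,0]]]' 0 50 | grep -E "pos|contact|open|grip"
python3 -m jog '[[[0,0,-0.01],[0,0,0]],[[0,0,-0.03],[0,0,0]],[[0,0,-0.06],[0,0,0]],[[0,0,-0.06],[0,0,0]],[[0,0,-0.06],[0,0,0]]]' | grep -E "pos|contact|open|grip"
python3 - <<'E'
from h import *
to((.53,-.10,.20),-np.pi/2+.194)
I,c=grab("wrist");brass(I,c,ctrl.get_obs()["tool_pos"][2]+.01)
E
```

```text
tool_pos: [0.5928, -0.3365, 0.0179]
contact_force: [-0.1, -0.3, 0.6]
tool_pos: [0.5927, -0.3364, 0.0175]
contact_force: [-1.1, -0.7, 5.4]
opening: 0.0096
grip_force: 49.3
tool_pos: [0.5925, -0.3362, 0.0771]
contact_force: [0.1, 1.4, -0.1]
opening: 0.0101
grip_force: 48.9
shift [ 0.0732  0.233  -0.123 ] turn [-1.3000e-03 -3.0000e-04  1.3315e+00] tcp [ 0.5925 -0.3362  0.0771] t 41.9
brass mid [ 0.5906 -0.3351] len 0.0889 yaw -0.0425
```

```bash
python3 -m jog '[[[0.014,0.04,-0.04],[0,0,0.14]],[[0.028,0.08,-0.08],[0,0,0.28]],[[0.042,0.12,-0.12],[0,0,0.42]],[[0.056,0.16,-0.125],[0,0,0.56]],[[0.07,0.2,-0.125],[0,0,0.7]]]' | grep -E "pos|grip"
python3 -m jog '[[[0,0,0],[0,0,0.14]],[[0,0,0],[0,0,0.28]],[[0,0,0],[0,0,0.42]],[[0,0,0],[0,0,0.56]],[[0,0,0],[0,0,0.631]]]' >/dev/null
python3 -m jog '[[[0,0,0],[0,0,0]],[[0,0,0],[0,0,0]]]' | grep -E "pos|grip|open"
python3 - <<'E'
from h import *
to((.5436,.0209,.12),-np.pi/2+.194)
E
```

```text
tool_pos: [0.5334, -0.1379, 0.2025]
grip_force: 49.0
tool_pos: [0.5326, -0.1386, 0.1995]
opening: 0.0094
grip_force: 48.9
shift [0.1541 0.0421 0.0796] turn [-0.0042 -0.002   0.002 ] tcp [ 0.5326 -0.1386  0.1995] t 43.1
```

```bash
python3 -m jog '[[[0.04,0.01,0],[-0.003,-0.002,0.002]],[[0.08,0.02,0],[-0.003,-0.002,0.002]],[[0.12,0.03,0.02],[-0.003,-0.002,0.002]],[[0.145,0.042,0.05],[-0.003,-0.002,0.002]],[[0.1535,0.042,0.08],[-0.003,-0.002,0.002]]]' | grep -E "pos|contact"
python3 -m jog '[[[0,0,0],[0,0,0]],[[0,0,0],[0,0,0]],[[0,0,0],[0,0,0]]]' | grep -E "pos|contact|grip|open"
python3 - <<'E'
from h import *
to((.5436,.0209,.052),-np.pi/2+.194)
I,c=grab("wrist");cv2.imwrite("pics/w12.png",I)
E
```

```text
tool_pos: [0.5452, 0.0224, 0.1204]
contact_force: [0.2, -0.1, -0.9]
tool_pos: [0.546, 0.019, 0.123]
contact_force: [-0.1, 0.3, -0.6]
opening: 0.0095
grip_force: 49.0
shift [ 0.0025 -0.0022  0.071 ] turn [ 0.0037  0.0025 -0.0021] tcp [0.546 0.019 0.123] t 43.9
```

View pics/w12.png

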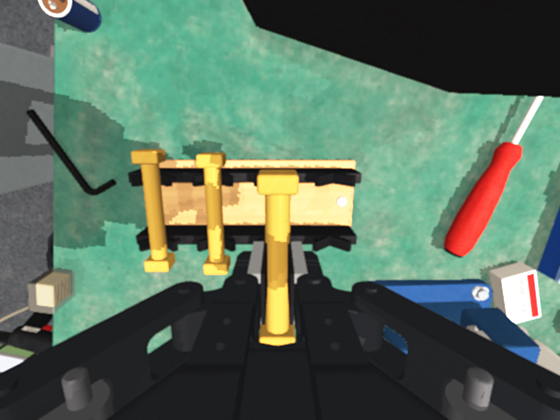

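Two spindles sit in the saddles at (154, 210) and (212, 213). The third is held level over its saddle at (278, 255) with the amp clear, so I lower it.

```bash
python3 -m jog '[[[0.0015,-0.0015,0.03],[0.003,0.002,-0.002]],[[0.0015,-0.0015,0.055],[0.003,0.002,-0.002]],[[0.0015,-0.0015,0.069],[0.003,0.002,-0.002]],[[0.0015,-0.0015,0.069],[0.003,0.002,-0.002]],[[0.0015,-0.0015,0.069],[0.003,0.002,-0.002]]]' | grep -E "pos|contact"
python3 -m jog '[[[0,0,0.004],[0,0,0]],[[0,0,0.008],[0,0,0]],[[0,0,0.0105],[0,0,0]],[[0,0,0.0115],[0,0,0]],[[0,0,0.0115],[0,0,0]]]'
```

```text
tool_pos: [0.544, 0.0206, 0.0533]
contact_force: [0.4, -0.0, 0.4]
t: 44.95
tool_pos: [0.5433, 0.021, 0.0419]
tool_rot: [-1.994, -2.425, 0.002]
contact_force: [-3.2, -0.6, 6.6]
opening: 0.0097
grip_force: 49.9
```

```bash
python3 -m jog '[[[0,0,0],[0,0,0]],[[0,0,0],[0,0,0]],[[0,0,0],[0,0,0]],[[0,0,0],[0,0,0]]]' 0.35 | grep -E "pos|contact|open"
python3 -m jog '[[[0,0,-0.02],[0,0,0]],[[0,0,-0.06],[0,0,0]],[[0,0,-0.1],[0,0,0]],[[-0.04,0,-0.14],[0,0,0]],[[-0.08,0,-0.16],[0,0,0]]]'  | grep -E "pos|contact"
python3 -m jog '[[[0,0,0],[0,0,0]],[[0,0,0],[0,0,0]],[[0,0,0],[0,0,0]]]'| grep -E "pos|contact"
python3 - <<'E'
from h import *
to()
I,c=grab("wrist");rackchk(I,c,(-.066,-.022,.022))
S,_=grab("scene");T,_=grab("top")
def crop(I,x0,y0,x1,y1,w): k=I[y0:y1,x0:x1];return cv2.resize(k,(w,int(w*(y1-y0)/(x1-x0))),interpolation=cv2.INTER_CUBIC)
cv2.imwrite("pics/fin.png",np.vstack([crop(S,90,170,450,330,640),crop(T,100,185,420,285,640),])[:600])
E
```

```text
tool_pos: [0.5429, 0.021, 0.0403]
contact_force: [-0.3, -0.7, -0.6]
opening: 0.03
tool_pos: [0.5597, -0.0564, 0.2034]
contact_force: [0.6, -0.6, -0.3]
tool_pos: [0.5577, -0.0559, 0.1983]
contact_force: [-0.2, 0.4, -1.0]
shift None turn [-0.0024 -0.0048 -1.376 ] tcp [ 0.5577 -0.0559  0.1983] t 46.1
-0.066 ends (np.float64(-0.04299999999999999), np.float64(0.04650000000000009)) blocks [(np.float64(-0.0085), np.float64(0.01)), (np.float64(-0.0085), np.float64(0.0105))]
-0.022 ends (np.float64(-0.04599999999999999), np.float64(0.04400000000000009)) blocks [(np.float64(-0.0095), np.float64(0.009)), (np.float64(-0.0095), np.float64(0.009))]
0.022 ends (np.float64(-0.04399999999999999), np.float64(0.04500000000000009)) blocks [(np.float64(-0.0095), np.float64(0.0085)), (np.float64(-0.009), np.float64(0.008))]
```

View pics/fin.png

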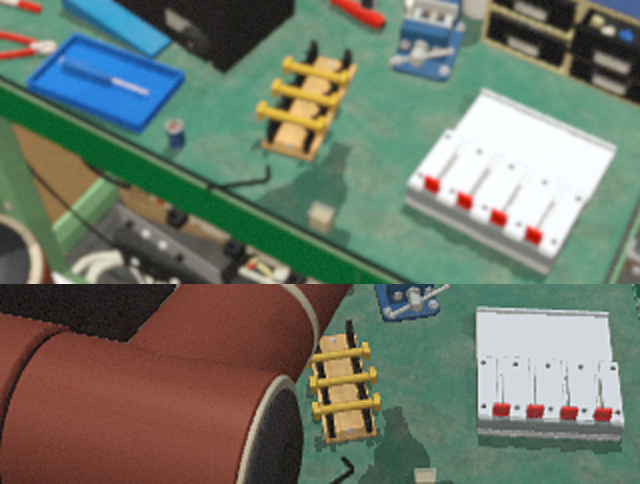

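The final views show three spindles in three saddles at scene crop (300, 95), the driver in the tray at (105, 77), all tabs home with empty slots, and the capacitor and relay in place. I hand the job in.

```bash
python3 -c "
from station import job
print(job.finish_job())"
```

```text
the job is handed in; nothing more can be done
None
```

The job is handed in: the screwdriver is flat in the tray, the three spindles (lanes 2–4; lane 1 was empty) each rest level and centred in their own saddle, the tabs are back home, and the capacitor and relay were left in place.

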